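# Make up the table kit and the stove kit

### The job

Make up the two condiment carriers. The three-compartment carrier goes to the dining table: stand the wooden pepper mill in its middle compartment, with the salt shaker and the squat white-lidded jar in the two outer ones, either way round; the two-compartment carrier goes to the stove: stand the slim round and the slim square spice jar in it, one in each compartment. Everything must stand upright on the carrier floors; knock nothing over on the way and leave the jam jar, the glass and the can behind where they are.

Things in the scene. Friction and masses are not known exactly. Their poses are not given: they have to be found in the camera images.
- three_carrier: Fixed low pale-wood open carrier: three square compartments in a row along its y (roughly left-right). 260 x 90 mm; origin at its underside's centre. Compartments 80 x 80 mm inside, centres at x = 0, y = -85, 0 and +85 mm, floor at z = 6 mm. Walls 5 mm thick: sides 30 mm high, dividers 26, ends 42 with a hand slot.
- two_carrier: Fixed low pale-wood open carrier: two square compartments in a row along its y (roughly left-right). 175 x 90 mm; origin at its underside's centre. Compartments 80 x 80 mm inside, centres at x = 0, y = -42.5 and +42.5 mm, floor at z = 6 mm. Walls 5 mm thick: sides 30 mm high, dividers 26, ends 42 with a hand slot.
- pepper_mill: Dark wooden pepper mill, round, 170 mm tall: body 58 mm across up to 122 mm, round head 48 mm across at 123 to 159 mm, small metal knob on top. The head is fixed. Too tall to take by the body from above: grip it round the head, at about 138 mm. It may lean 2 degrees. 0.18 kg. Origin at the centre of its underside, z up; stands upright on the worktop, any yaw.
- salt_shaker: Glass salt shaker with a domed grey top, round, 90 mm tall, at most 44 mm across. It can be gripped from above at about 60 mm. 0.1 kg. Its base is a little uneven: it may lean 2 degrees. Origin at the centre of its underside, z up; stands upright on the worktop, any yaw.
- squat_jar: Squat round glass jar with a white lid and pale contents, 62 mm across at most (lid 59 mm), 85 mm tall. It can be gripped at about 55 mm. 0.29 kg. Origin at the centre of its underside, z up; stands upright on the worktop, any yaw.
- round_spice_jar: Slim round glass spice jar with a dark cap, 40 mm across, 102 mm tall; it can be gripped at about 70 mm. 0.11 kg. Origin at the centre of its underside, z up; stands upright on the worktop, any yaw.
- square_spice_jar: Slim square-bodied glass spice jar with a round mustard-yellow cap (43 mm across, 82 to 103 mm up), 103 mm tall; body 42 x 42 mm, its flat sides square to its x and y axes; it can be gripped across the flats at about 75 mm. 0.11 kg. Origin at the centre of its underside, z up; stands upright on the worktop, any yaw.
- jam_jar: Bystander: large jam jar with a pale lid, 69 mm across, 99 mm tall, behind the work. Origin at the centre of its underside. Not to be disturbed.
- amber_glass: Bystander: empty amber drinking glass, 79 mm across, 97 mm tall, behind the work. Origin at the centre of its underside. Not to be disturbed.
- food_can: Bystander: food can, 75 mm across, 110 mm tall, behind the work. Origin at the centre of its underside. Not to be disturbed.

How it is judged:
By the outcome, as a careful person would: the job done as asked, in the order asked, and still so for the second after the job is handed in, with the robot touching nothing.
It also fails if it takes over 128 s, if anything falls off the work surface, if the arm or the gripper's body presses on something with over 40 N, if the wrist force passes 120 N, or if a joint passes its speed limit or range.

### The arm

A 6-joint arm with a two-finger parallel gripper is mounted at the origin on a cart in front of the work surface, level with it; the furniture and walls round the work are solid. World frame = base frame: x ahead of the robot, y to its left, z up, the work surface at z = 0. Lengths are in m, angles in rad, forces in N, time in s.
With the tool pointing down it reaches from about 0.3 to 0.875 m from the base axis. Payload 4.2 kg.
Tool frame: the origin (TCP) lies at the very end of the fingers, on their centre line; the grasp point (between the pads) lies behind it (bot.grip_depth is the z of the grasp point in the tool frame, in m); z points along the fingers, x is the direction in which the jaws open and shut, and the axes are right-handed (so a half turn about z gives the same grasp; the last joint's range is limited). The gripper opens to 85 mm and grips with 20 to 120 N. Pads are 22 mm wide; open, the fingers measure 114 mm over their backs; the gripper's body (76 mm by 85 mm) begins 54 mm behind the grasp point. The pads swing forward as they close: fully open they stand 13 mm farther back than shut.
Start: joints at [-1.338, 0.32, 1.565, -0, 1.257, -0.02], TCP at [0.144, -0.557, 0.205] pointing down, gripper open.
Joint ranges: [-3.11, 3.11], [-0.84, 2.01], [0.21, 2.61], [-1.34, 4.49], [0.05, 2.63], [-2.56, 2.56]. Speed limits (rad/s): [2.57, 2.57, 3.14, 3.14, 3.14, 3.14].

### API

Orientations are given as a unit quaternion [x, y, z, w].
In Python, from rig import bot gives the robot as it stands.
- The arm moves only by the shell command python3 -m creep 'ROWS' [OPENING] [FORCE]. ROWS is JSON, a list of rows, each an object with "xyz": the shift along the tool's x, y, z in m, a list of three; "turn": the turn about the tool's z in degrees. A call has 1 to 8 rows; each row shifts and turns the pose as measured when the row begins, along the tool's axes as they then stand; what a row does not reach is not made up. A row lasts 1/12 s, in which the tool goes at most 41.7 mm and 7.16 degrees, less where a joint would pass 70% of its speed; a pose out of reach is approached as far as the arm can. A call with a gripper value outside its range is refused whole. OPENING is the closure, from -1 (fully open) to 1 (shut), so that 0 is half open, set as the call begins (- or left out, the last holds). The fingers move at their own pace and stop on an object; FORCE is the grip in N (left out, the last holds). Time passes only in rows, so rows that do not move let the fingers close. It gives the time, the measured TCP pose, the force and the opening at its end, in the units of the state.
- bot.sense(): the state, without advancing time (a new reading comes with each control period).
- bot.read_camera(name): name is "scene" or "top"; returns a dict with "image" (400x640x3 uint8, blue, green, red), "camera_matrix" (3x3 intrinsics, pixels), "eye" and "orientation" of the camera in the world. Camera axes: x right, y down, z forward; pixel columns grow to the right and rows downward; lengths in m; the calibration is good to about 2 mm. A picture is of the moment at which its call begins. There is no depth.
- bot.sign_off(): hands the job in, once; it reports no verdict.
The state is a dict: "clock": time; "joint_positions": joint angles; "qvel": joint speeds; "effort": joint torques, N m; "ee_pos": TCP position; "ee_rot": TCP orientation; "contact_force": force on the tool from outside, world axes, zero at the start; "ft_torque": the same for the moment, N m; "gripper_width": opening from 0.0 (shut) to 1.0 (fully open).
Only numpy, scipy, OpenCV 4.12 (cv2) and the standard library are available. Lean on these libraries where they do the work, as an engineer would, in place of code of your own. Each camera call takes 0.05 s, during which the arm holds its last target.

## Working session

There is one attempt and no reset: what is moved stays moved. The work goes in short steps, Python scripts to look and compute and a shell command to move; the robot and the scene stay as the last step left them, time stands still between calls to the robot, and variables do not carry over. Pictures are saved under pics/ and viewed, and the job is handed in when it is done.

```bash
ls -la; mkdir -p pics
python3 - <<'E'
from rig import bot
import cv2
print(bot.sense()); print(bot.grip_depth)
for n in("scene","top"):
    c=bot.read_camera(n); cv2.imwrite(f"pics/{n}0.png",c["image"]); print(n,c["camera_matrix"],c["eye"],c["orientation"])
E
```

```text
total 12
drwxr-xr-x  3 agent agent 4096 Dec  6 00:20 .
drwxr-xr-x 23 root  root  4096 Dec  6 00:20 ..
drwxr-xr-x  2 agent agent 4096 Dec  6 00:20 pics
{'clock': 0.0, 'joint_positions': array([-1.33798236e+00,  3.20269392e-01,  1.56572175e+00,  1.86963772e-05,
        1.25738744e+00, -1.99881982e-02]), 'qvel': array([-0.00184327,  0.00032436,  0.00070842,  0.0002414 , -0.00037304,
       -0.00188778]), 'effort': array([ 1.78072005e-03, -4.15512836e+01, -2.34156954e+01,  3.23345939e-04,
        8.35721148e-03, -2.98418996e-06]), 'ee_pos': array([ 0.1437055 , -0.55619059,  0.20367865]), 'ee_rot': array([ 7.90604655e-01, -6.12326287e-01, -6.89329340e-04, -5.67702032e-04]), 'contact_force': array([ 0.43369904, -0.17523244,  0.41396752]), 'ft_torque': array([ 0.03194858,  0.02472942, -0.0077852 ]), 'gripper_width': 0.997334447646798}
-0.0187
scene [[368.19533779   0.         319.05219138]
 [  0.         368.19533779 207.05130109]
 [  0.           0.           1.        ]] [ 0.32688376 -0.5908958   0.58910304] [ 0.88079261 -0.22363086  0.10138182 -0.40486461]
top [[450.80625437   0.         318.82451654]
 [  0.         450.80625437 195.75390282]
 [  0.           0.           1.        ]] [ 0.42780689 -0.00456751  0.91431235] [ 0.70549873 -0.70155893  0.0717422  -0.0702828 ]
```

View pics/scene0.png

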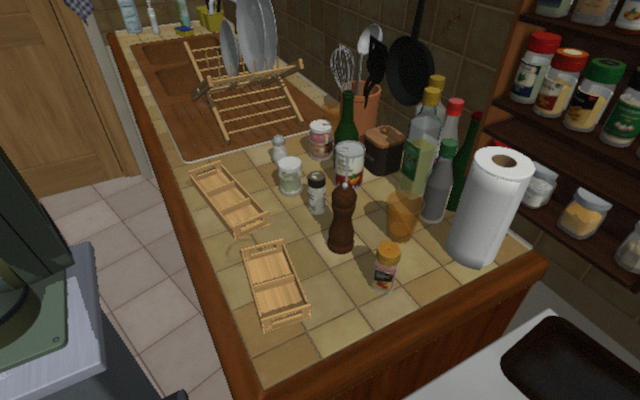

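View pics/top0.png

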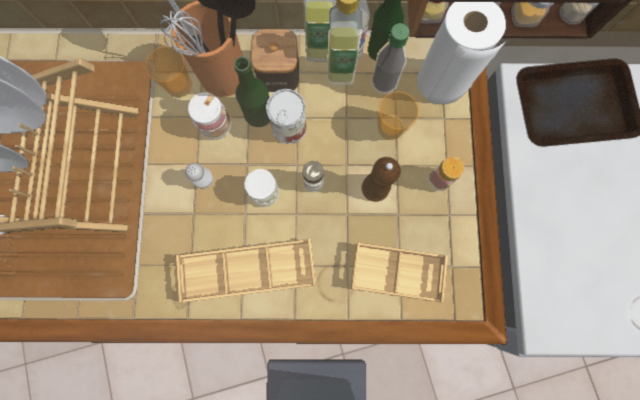

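The scene view shows the three-carrier around (228,198), the two-carrier around (275,285), and the five condiments. The top view shows salt (200,176), squat jar (262,188), round jar (313,176), mill (385,170), square jar (450,170), the three-carrier centred near (245,270), and the two-carrier near (400,272). I'll zoom in to measure.

```bash
cat > h.py <<'E'
import numpy as np, cv2
from scipy.spatial.transform import Rotation as R
def cam(bot,n):
    c=bot.read_camera(n); return c
def ray(c,p):
    K=np.array(c["camera_matrix"]); d=np.linalg.solve(K,[p[0],p[1],1.]); d=R.from_quat(c["orientation"]).as_matrix()@d
    return np.array(c["eye"]),d
def plane(c,p,z):
    e,d=ray(c,p); return e+d*(z-e[2])/d[2]
def proj(c,X):
    v=R.from_quat(c["orientation"]).as_matrix().T@(np.array(X)-np.array(c["eye"])); v=np.array(c["camera_matrix"])@v; return v[:2]/v[2]
def tri(c1,p1,c2,p2):
    e1,d1=ray(c1,p1);e2,d2=ray(c2,p2); A=np.stack([d1,-d2],1); s=np.linalg.lstsq(A,e2-e1,rcond=None)[0]
    a=e1+s[0]*d1;b=e2+s[1]*d2; return (a+b)/2,np.linalg.norm(a-b)
def crop(img,x0,y0,w,h,k,fn):
    im=cv2.resize(img[y0:y0+h,x0:x0+w],None,fx=k,fy=k,interpolation=cv2.INTER_CUBIC)
    step=10 if k>=4 else 20
    for x in range((x0//step+1)*step,x0+w,step): cv2.line(im,((x-x0)*k,0),((x-x0)*k,6),(0,0,255),1); cv2.putText(im,str(x),((x-x0)*k+2,14),0,.35,(0,0,255),1)
    for y in range((y0//step+1)*step,y0+h,step): cv2.line(im,(0,(y-y0)*k),(6,(y-y0)*k),(0,0,255),1); cv2.putText(im,str(y),(8,(y-y0)*k+4),0,.35,(0,0,255),1)
    cv2.imwrite(fn,im)
E
python3 - <<'E'
from h import *
t=cv2.imread("pics/top0.png"); s=cv2.imread("pics/scene0.png")
crop(t,170,140,160,80,5,"pics/t_a.png")
crop(t,340,140,140,80,5,"pics/t_b.png")
crop(t,165,230,160,80,5,"pics/t_c.png")
crop(t,340,230,120,80,5,"pics/t_d.png")
crop(s,255,120,160,120,5,"pics/s_a.png")
crop(s,300,175,120,120,5,"pics/s_b.png")
E
```

```text
(no output)
```

View pics/t_a.png

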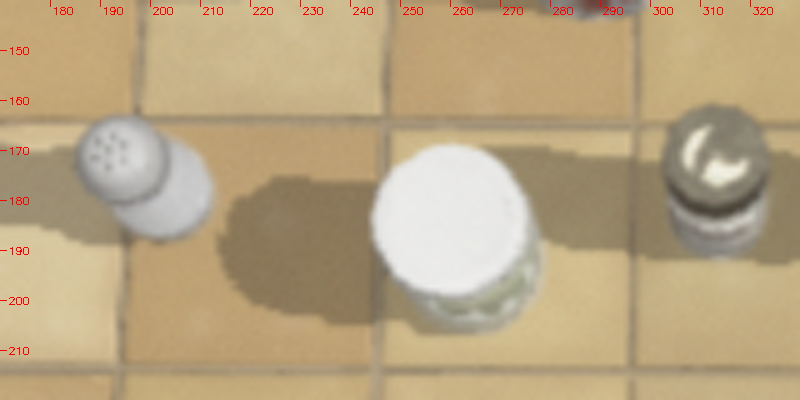

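View pics/t_b.png

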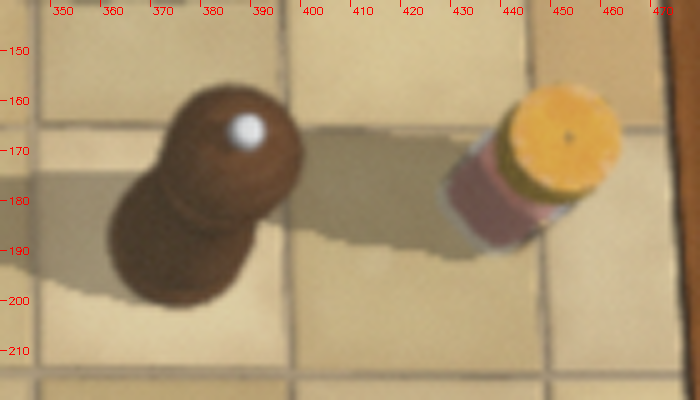

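View pics/t_c.png

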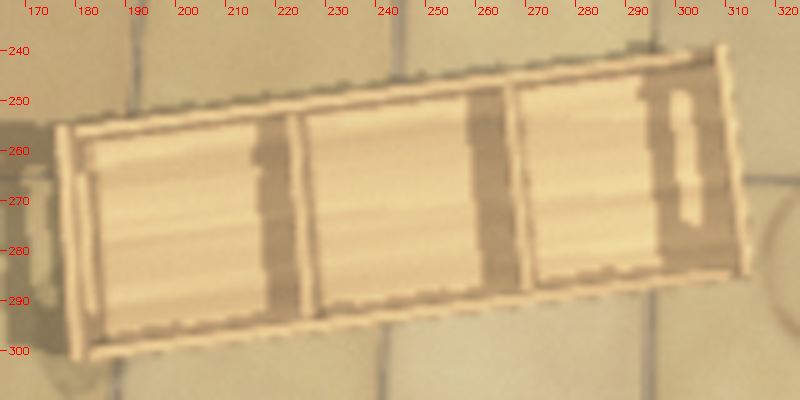

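View pics/t_d.png

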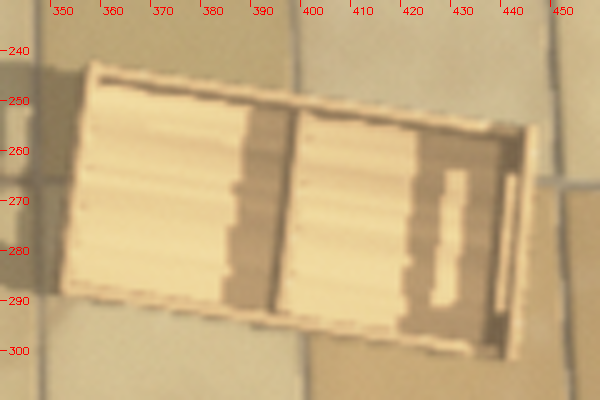

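View pics/s_a.png

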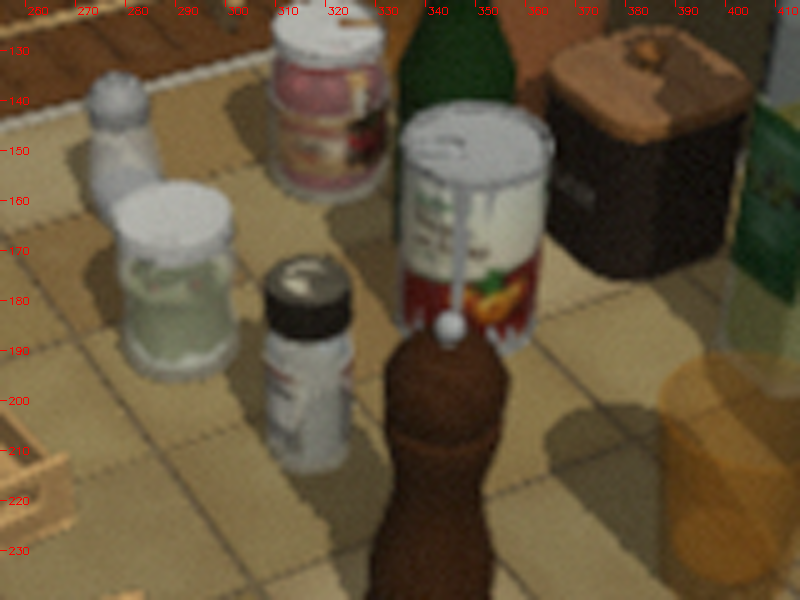

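View pics/s_b.png

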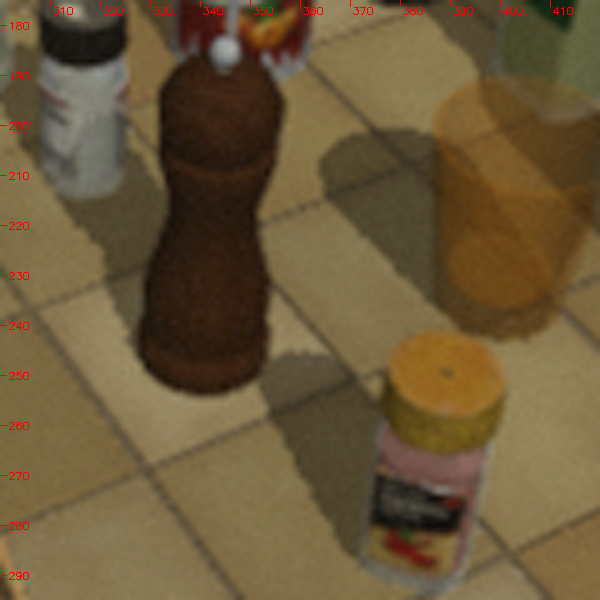

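Run:
```python
from rig import bot
from h import *
T=bot.read_camera("top"); S=bot.read_camera("scene")
import pickle; pickle.dump((T,S),open("cams.pkl","wb"))
def show(n,pt,z,ps=None):
    P=plane(T,pt,z); print(n,P.round(4), end=' ')
    if ps is not None: print('tri',*[np.round(v,4) for v in tri(T,pt,S,ps)],end=' ')
    print()
show('sq cap',(451.5,167.5),.103,(386.5,248.5))
show('round cap',(312.5,172.5),.102,(315.5,175))
show('squat',(259.5,184),.085,(289,161))
show('mill knob',(387,166),.166,(342,185))
show('mill head',(385.5,171),.141)
show('salt dome',(192,171),.08)
# contour-based
t=T["image"];hsv=cv2.cvtColor(t,cv2.COLOR_BGR2HSV)
def blob(m,x,y):
    n,l,st,c=cv2.connectedComponentsWithStats(m.astype(np.uint8)); i=l[y,x]; 
    cs,_=cv2.findContours((l==i).astype(np.uint8),cv2.RETR_EXTERNAL,cv2.CHAIN_APPROX_NONE)
    (cx,cy),r=cv2.minEnclosingCircle(cs[0]); print('  blob',st[i],c[i].round(1),'circ',round(cx,1),round(cy,1),round(r,1), 'ell',cv2.fitEllipse(cs[0])); return c[i]
p=blob((hsv[...,0]<28)&(hsv[...,1]>140)&(hsv[...,2]>190),452,165); print(plane(T,p,.103))
p=blob((hsv[...,1]<25)&(hsv[...,2]>210),259,184); print(plane(T,p,.085))
p=blob((hsv[...,2]<100),385,185)
# three carrier corners: end tops z=.042, outer corners
for n,L in {'three':[(177,255),(307,239.5),(312.5,284.5),(180.5,301.5)],'two':[(358,243),(446,255.5),(442,301.5),(352.5,288.5)]}.items():
    Q=np.array([plane(T,p,.042) for p in L]); print(n,Q.round(4).tolist(),'c',Q.mean(0).round(4))
    print(' sides',[round(np.linalg.norm(Q[i]-Q[(i+1)%4]),4) for i in range(4)])
    d=(Q[0]+Q[3]-Q[1]-Q[2])/2; print(' yaw deg',np.degrees(np.arctan2(d[1],d[0]))-90)
# square body
B=[(427.5,180),(438,190.5),(452,183)]
for p in B: print('b',plane(T,p,.0).round(4))
for p in [(366,287),(386,293),(393,290)]: print('bs',plane(S,p,.0).round(4))
```

```text
sq cap [ 0.6484 -0.2526  0.103 ] tri [ 0.6471 -0.2517  0.1044] 0.0019 
round cap [0.6375 0.0062 0.102 ] tri [0.638  0.0057 0.1054] 0.0027 
squat [0.6189 0.1062 0.085 ] tri [0.6183 0.1052 0.0914] 0.0017 
mill knob [ 0.6333 -0.1225  0.166 ] tri [ 0.6313 -0.1218  0.1662] 0.004 
mill head [ 0.631  -0.1236  0.141 ] 
salt dome [0.6448 0.2365 0.08  ] 
  blob [443 157  21  21 315] [452.7 167. ] circ 452.6 167.0 10.6 ell ((452.750732421875, 166.985595703125), (18.463584899902344, 20.167713165283203), 132.3660430908203)
[ 0.64934897 -0.25485169  0.103     ]
  blob [245 169  30  30 696] [259.5 183.5] circ 259.6 183.5 15.0 ell ((259.5449523925781, 183.47219848632812), (28.678878784179688, 29.14628791809082), 80.29305267333984)
[0.61996109 0.10620591 0.085     ]
  blob [362 158  35  43 814] [377.1 181.9] circ 378.5 178.5 22.6 ell ((378.0794677734375, 180.9134979248047), (26.358354568481445, 43.79244613647461), 25.522733688354492)
three [[0.4879, 0.266, 0.042], [0.5191, 0.0165, 0.042], [0.4337, 0.0052, 0.042], [0.401, 0.2535, 0.042]] c [0.4604 0.1353 0.042 ]
 sides [np.float64(0.2514), np.float64(0.0862), np.float64(0.2505), np.float64(0.0879)]
 yaw deg 7.320629872990267
two [[0.5129, -0.0822, 0.042], [0.4898, -0.2512, 0.042], [0.4035, -0.2393, 0.042], [0.4267, -0.0707, 0.042]] c [ 0.4582 -0.1608  0.042 ]
 sides [np.float64(0.1707), np.float64(0.0871), np.float64(0.1702), np.float64(0.087)]
 yaw deg -7.791682920762156
b [ 0.6492 -0.2325  0.    ]
b [ 0.6269 -0.2533  0.    ]
b [ 0.643  -0.2833  0.    ]
bs [ 0.6184 -0.2425  0.    ]
bs [ 0.6443 -0.2728  0.    ]
bs [ 0.6605 -0.2735  0.    ]
```

Run:
```python
from h import *
t=cv2.imread("pics/top0.png"); s=cv2.imread("pics/scene0.png")
crop(t,420,150,50,50,12,"pics/t_e.png")
crop(s,360,235,50,65,9,"pics/s_e.png")
```

```text
(no output)
```

View pics/t_e.png

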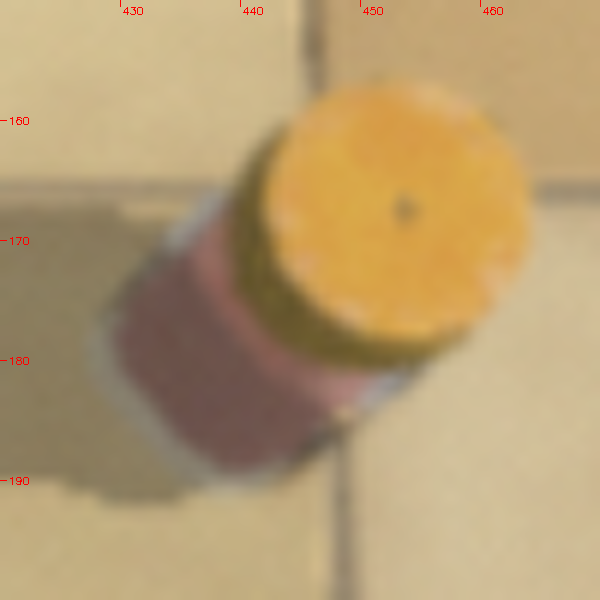

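View pics/s_e.png

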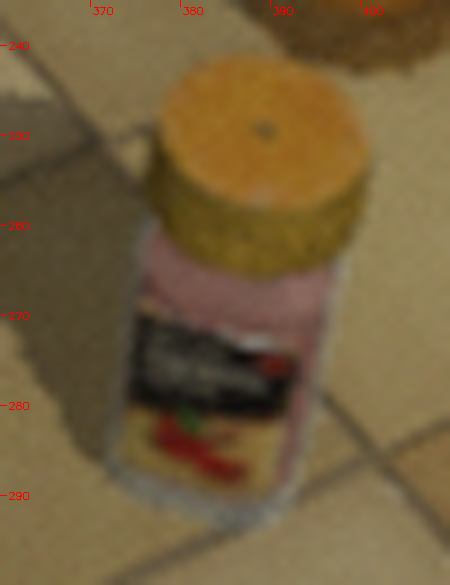

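Run:
```python
from h import *
import pickle; T,S=pickle.load(open("cams.pkl","rb"))
def d(c,a,b,z,n):
    a=np.array(a)-.4;b=np.array(b)-.4
    A=plane(c,a,z);B=plane(c,b,z); v=B-A; print(n,A.round(4),B.round(4),'len',np.linalg.norm(v).round(4),'ang',np.degrees(np.arctan2(v[1],v[0])).round(1))
d(S,(375.5,270),(392.5,274.5),.06,'lab top'); d(S,(374,280),(390.5,282),.035,'lab bot'); d(S,(372,286),(389,292.5),.0,'base')
d(T,(429,181),(436,189.5),.0,'T base'); d(T,(430.5,178.5),(437,188.5),.01,'T lab');d(T,(437,173),(445,181.5),.08,'T capedge')
# predicted square footprint for several yaws in both views
c=np.array([.6494,-.2549]); 
t=cv2.resize(T["image"][150:200,420:470],None,fx=12,fy=12,interpolation=cv2.INTER_CUBIC)
s=cv2.resize(S["image"][235:300,360:410],None,fx=9,fy=9,interpolation=cv2.INTER_CUBIC)
print('proj base centre',proj(T,[*c,0]),proj(S,[*c,0]), proj(S,[*c,.103]))
# yaw of gripper currently
print(R.from_quat([0.790604655,-0.612326287,-0.000689,-0.0005677]).as_matrix().round(3))
```

```text
lab top [ 0.6254 -0.2533  0.06  ] [ 0.6465 -0.2767  0.06  ] len 0.0315 ang -48.0
lab bot [ 0.6231 -0.2559  0.035 ] [ 0.6475 -0.2744  0.035 ] len 0.0306 ang -37.3
base [ 0.6299 -0.245   0.    ] [ 0.65   -0.2735  0.    ] len 0.0348 ang -54.9
T base [ 0.6479 -0.2347  0.    ] [ 0.6298 -0.2485  0.    ] len 0.0227 ang -142.7
T lab [ 0.6508 -0.2355  0.01  ] [ 0.6297 -0.248   0.01  ] len 0.0245 ang -149.4
T capedge [ 0.6444 -0.2306  0.08  ] [ 0.6278 -0.245   0.08  ] len 0.022 ang -139.0
proj base centre [438.23169627 179.95010084] [382.67329969 285.36370912] [389.02749807 249.58610118]
[[ 0.25  -0.968 -0.   ]
 [-0.968 -0.25   0.002]
 [-0.002 -0.    -1.   ]]
```

Run:
```python
from h import *
import pickle; T,S=pickle.load(open("cams.pkl","rb"))
f=lambda p,z:plane(T,np.array(p)-.4,z)
L=(f((222.5,252.5),.026)+f((226.5,294),.026))/2; Q=(f((266,247),.026)+f((270,287.5),.026))/2
print('3 div',L,Q,np.linalg.norm(L-Q),(L+Q)/2)
print('2 div',(f((397.5,252.5),.026)+f((394,292),.026))/2)
for z in(.03,.042):
  for n,Ls in {'three':[(177,255),(307,239.5),(312.5,284.5),(180.5,301.5)],'two':[(358,243),(446,255.5),(442,301.5),(352.5,288.5)]}.items(): print(n,z,np.mean([f(p,z) for p in Ls],0).round(4))
print('salt tri',tri(T,np.array((192,171))-.4,S,np.array((278.5,141))-.4))
for n,p,z in [('jam',(209,103),.099),('can',(288,103),.11),('glass',(399,107),.097)]: print(n,f(p,z).round(3))
for n,X in dict(mill=[.632,-.1225,0],salt=[.645,.237,0],squat=[.62,.1062,0],round=[.638,.006,0]).items(): print(n,proj(T,X),proj(S,X))
```

```text
3 div [0.45544574 0.17728966 0.026     ] [0.46741321 0.09314322 0.026     ] 0.0849931916338575 [0.46142948 0.13521644 0.026     ]
2 div [ 0.45913602 -0.15560597  0.026     ]
three 0.03 [0.4616 0.138  0.03  ]
two 0.03 [ 0.4594 -0.1622  0.03  ]
three 0.042 [0.4612 0.1361 0.042 ]
two 0.042 [ 0.459  -0.1601  0.042 ]
salt tri (array([0.6479065 , 0.2401482 , 0.07031457]), np.float64(0.0003540846552529828))
jam [0.776 0.207 0.099]
can [0.772 0.055 0.11 ]
glass [ 0.771 -0.159  0.097]
mill [374.94654683 187.72546986] [340.42799465 245.27551573]
salt [202.25040219 180.63466908] [279.51304815 162.91089419]
squat [264.71049585 192.74154834] [291.05554797 190.32065441]
round [313.13581058 184.55304144] [315.31581571 210.47947808]
```

```bash
cat > plan.py <<'E'
import sys,json
from rig import bot
from h import *
# usage: plan.py x y z ang [n]   ang = world angle of tool x in deg ('-' keep)
s=bot.sense(); p=np.array(s["ee_pos"]); M=R.from_quat(s["ee_rot"]).as_matrix()
a=np.degrees(np.arctan2(M[1,0],M[0,0]))
print("t %.2f"%s["clock"],"tcp",p.round(4),"ang %.2f"%a,"F",np.round(s["contact_force"],1),"w %.3f"%s["gripper_width"],"tilt %.2f"%np.degrees(np.arccos(-M[2,2])))
if len(sys.argv)>1:
    g=np.array([float(v) for v in sys.argv[1:4]]); ta=a if sys.argv[4]=='-' else float(sys.argv[4])
    da=(ta-a+90)%180-90; d=g-p
    n=int(sys.argv[5]) if len(sys.argv)>5 else int(max(np.ceil(np.linalg.norm(d)/.040),np.ceil(abs(da)/7),1))
    print(n,"rows; turn",round(-da,1),"world d",d.round(4))
    rows=[]
    for i in range(n):
        th=np.radians(a+da*i/n); X=np.array([np.cos(th),np.sin(th),0]);Y=np.array([np.sin(th),-np.cos(th),0]);Z=np.array([0,0,-1.])
        rows.append((round(float(d@X)/n*1000,1),round(float(d@Y)/n*1000,1),round(float(d@Z)/n*1000,1)))
    print("mm per row:",rows,"turn/row",round(-da/n,2))
E
python3 plan.py 0.632 -0.1225 0.205 7.5
```

```text
t 0.20 tcp [ 0.1437 -0.5565  0.204 ] ang -75.51 F [-0.3  0.   0.5] w 1.000 tilt 0.06
17 rows; turn -83.0 world d [0.4883 0.434  0.001 ]
mm per row: [(-17.5, -34.2, -0.1), (-14.6, -35.6, -0.1), (-11.5, -36.7, -0.1), (-8.3, -37.5, -0.1), (-5.1, -38.1, -0.1), (-1.8, -38.4, -0.1), (1.4, -38.4, -0.1), (4.7, -38.1, -0.1), (7.9, -37.6, -0.1), (11.1, -36.8, -0.1), (14.2, -35.7, -0.1), (17.2, -34.4, -0.1), (20.1, -32.8, -0.1), (22.8, -31.0, -0.1), (25.3, -28.9, -0.1), (27.7, -26.6, -0.1), (29.9, -24.2, -0.1)] turn/row -4.88
```

```bash
python3 -m creep '[{"xyz":[-0.0175,-0.034,0],"turn":-4.9},{"xyz":[-0.0145,-0.0355,0],"turn":-4.9},{"xyz":[-0.0115,-0.0365,0],"turn":-4.9},{"xyz":[-0.008,-0.0375,0],"turn":-4.9},{"xyz":[-0.005,-0.038,0],"turn":-4.9},{"xyz":[-0.002,-0.038,0],"turn":-4.9},{"xyz":[0.001,-0.038,0],"turn":-4.9},{"xyz":[0.005,-0.038,0],"turn":-4.9}]' -1 30
python3 plan.py 0.632 -0.1225 0.205 7.5
```

```text
clock: 0.87
ee_pos: [0.373, -0.348, 0.2011]
ee_rot: [0.953, -0.303, -0.001, 0.0]
contact_force: [0.4, -0.3, 0.0]
gripper_width: 1.001
t 0.87 tcp [ 0.373  -0.348   0.2011] ang -35.32 F [ 0.4 -0.3  0. ] w 1.001 tilt 0.18
9 rows; turn -42.8 world d [0.259  0.2255 0.0039]
mm per row: [(9.0, -37.1, -0.4), (12.0, -36.2, -0.4), (15.0, -35.1, -0.4), (17.9, -33.7, -0.4), (20.6, -32.1, -0.4), (23.2, -30.3, -0.4), (25.6, -28.3, -0.4), (27.9, -26.1, -0.4), (29.9, -23.7, -0.4)] turn/row -4.76
```

```bash
python3 -m creep '[{"xyz":[0.009,-0.037,-0.001],"turn":-4.9},{"xyz":[0.012,-0.036,-0.001],"turn":-4.9},{"xyz":[0.015,-0.035,-0.001],"turn":-4.9},{"xyz":[0.018,-0.034,-0.001],"turn":-4.9},{"xyz":[0.0205,-0.032,-0.001],"turn":-4.9},{"xyz":[0.023,-0.030,-0.001],"turn":-4.9},{"xyz":[0.0255,-0.028,-0.001],"turn":-4.9},{"xyz":[0.028,-0.026,-0.001],"turn":-4.9}]'
python3 plan.py 0.632 -0.1225 0.205 7.5
```

```text
clock: 1.53
ee_pos: [0.6064, -0.1294, 0.2078]
ee_rot: [0.999, 0.052, -0.002, 0.0]
contact_force: [1.2, -0.6, -0.4]
gripper_width: 1.002
t 1.53 tcp [ 0.6064 -0.1294  0.2078] ang 5.98 F [ 1.2 -0.6 -0.4] w 1.002 tilt 0.27
1 rows; turn -1.5 world d [ 0.0256  0.0069 -0.0028]
mm per row: [(26.2, -4.2, 2.8)] turn/row -1.52
```

```bash
python3 -m creep '[{"xyz":[0.026,-0.004,0.003],"turn":-1.5},{"xyz":[0,0,0],"turn":0},{"xyz":[0,0,0],"turn":0}]'
python3 plan.py 0.632 -0.1225 0.119 7.5
python3 - <<'E'
from rig import bot
from h import *
T=bot.read_camera("top");S=bot.read_camera("scene")
cv2.imwrite("pics/a_t.png",T["image"][100:250,280:480].repeat(3,0).repeat(3,1)); cv2.imwrite("pics/a_s.png",S["image"][80:280,230:430].repeat(3,0).repeat(3,1))
E
```

```text
clock: 1.78
ee_pos: [0.6378, -0.1147, 0.2028]
ee_rot: [0.997, 0.072, -0.002, -0.001]
contact_force: [-0.4, -0.2, -0.0]
gripper_width: 1.0
t 1.78 tcp [ 0.6378 -0.1147  0.2028] ang 8.25 F [-0.4 -0.2 -0. ] w 1.000 tilt 0.25
3 rows; turn 0.7 world d [-0.0058 -0.0078 -0.0838]
mm per row: [(-2.3, 2.3, 27.9), (-2.3, 2.3, 27.9), (-2.3, 2.3, 27.9)] turn/row 0.25
```

View pics/a_s.png

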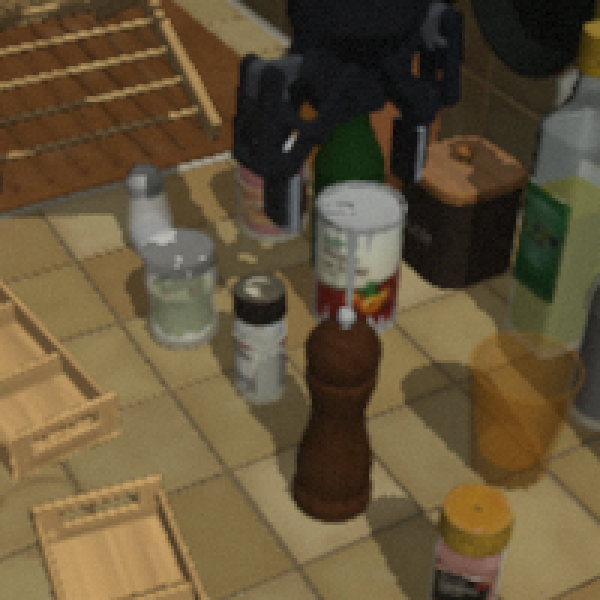

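The view shows the open gripper above the mill (mill knob at scene (345,185)). I'll centre it and then lower.

```bash
python3 -m creep '[{"xyz":[-0.007,0.007,0],"turn":0.5},{"xyz":[0,0,0.02],"turn":0},{"xyz":[0,0,0.02],"turn":0},{"xyz":[0,0,0.02],"turn":0},{"xyz":[0,0,0],"turn":0}]'
python3 plan.py 0.632 -0.1225 0.119 7.5
```

```text
clock: 2.3
ee_pos: [0.6244, -0.1314, 0.1447]
ee_rot: [0.998, 0.061, -0.001, 0.001]
contact_force: [-1.2, 0.1, -1.0]
gripper_width: 1.003
t 2.30 tcp [ 0.6244 -0.1314  0.1447] ang 7.03 F [-1.2  0.1 -1. ] w 1.003 tilt 0.12
1 rows; turn -0.5 world d [ 0.0076  0.0089 -0.0257]
mm per row: [(8.7, -7.9, 25.7)] turn/row -0.47
```

```bash
python3 -m creep '[{"xyz":[0.006,-0.0055,0],"turn":0},{"xyz":[0,0,0],"turn":0}]'
python3 plan.py 0.632 -0.1225 0.119 7.5;  python3 -m creep '[{"xyz":[0,0,0],"turn":0}]'; python3 plan.py 0.632 -0.1225 0.119 7.5
```

```text
clock: 2.47
ee_pos: [0.6279, -0.1275, 0.1461]
ee_rot: [0.998, 0.059, -0.001, 0.001]
contact_force: [0.4, 0.6, -0.2]
gripper_width: 0.997
t 2.47 tcp [ 0.6279 -0.1275  0.1461] ang 6.77 F [ 0.4  0.6 -0.2] w 0.997 tilt 0.15
1 rows; turn -0.7 world d [ 0.0041  0.005  -0.0271]
mm per row: [(4.6, -4.5, 27.1)] turn/row -0.73
clock: 2.55
ee_pos: [0.6282, -0.1282, 0.1475]
ee_rot: [0.998, 0.059, -0.0, 0.001]
contact_force: [0.1, -0.7, 0.0]
gripper_width: 1.0
t 2.55 tcp [ 0.6282 -0.1282  0.1475] ang 6.73 F [ 0.1 -0.7  0. ] w 1.000 tilt 0.13
1 rows; turn -0.8 world d [ 0.0038  0.0057 -0.0285]
mm per row: [(4.5, -5.2, 28.5)] turn/row -0.77
```

```bash
python3 -m creep '[{"xyz":[0.005,-0.006,0.01],"turn":-0.8},{"xyz":[0.001,-0.001,0.015],"turn":0},{"xyz":[0,0,0.008],"turn":0},{"xyz":[0,0,0],"turn":0}]'
python3 plan.py 0.632 -0.1225 0.119 7.5
```

```text
clock: 2.88
ee_pos: [0.6368, -0.1201, 0.1172]
ee_rot: [0.998, 0.067, 0.004, 0.002]
contact_force: [0.5, 0.4, -0.1]
gripper_width: 0.999
t 2.88 tcp [ 0.6368 -0.1201  0.1172] ang 7.64 F [ 0.5  0.4 -0.1] w 0.999 tilt 0.57
1 rows; turn 0.1 world d [-0.0048 -0.0024  0.0018]
mm per row: [(-5.0, 1.7, -1.8)] turn/row 0.14
```

```bash
python3 -m creep '[{"xyz":[-0.004,0.001,-0.001],"turn":0},{"xyz":[0,0,0],"turn":0}]'
python3 plan.py 0.632 -0.1225 0.119 7.5
```

```text
clock: 3.05
ee_pos: [0.6329, -0.1212, 0.1181]
ee_rot: [0.998, 0.067, 0.004, 0.002]
contact_force: [-0.5, 0.7, 0.1]
gripper_width: 1.003
t 3.05 tcp [ 0.6329 -0.1212  0.1181] ang 7.71 F [-0.5  0.7  0.1] w 1.003 tilt 0.54
1 rows; turn 0.2 world d [-0.0009 -0.0013  0.0009]
mm per row: [(-1.1, 1.2, -0.9)] turn/row 0.21
```

Well centred; closing.

```bash
Z='x'; python3 -m creep '[{"xyz":[-0.001,0.001,-0.001],"turn":0},{"xyz":[0,0,0],"turn":0},{"xyz":[0,0,0],"turn":0},{"xyz":[0,0,0],"turn":0},{"xyz":[0,0,0],"turn":0},{"xyz":[0,0,0],"turn":0}]' 1 35
python3 plan.py
```

```text
clock: 3.55
ee_pos: [0.6351, -0.123, 0.1235]
ee_rot: [0.998, 0.067, 0.009, 0.003]
contact_force: [1.0, 1.0, 1.3]
gripper_width: 0.38
t 3.55 tcp [ 0.6351 -0.123   0.1235] ang 7.69 F [1.  1.  1.3] w 0.380 tilt 1.10
```

```bash
python3 -m creep '[{"xyz":[0,0,0.0015],"turn":0},{"xyz":[0,0,0.0015],"turn":0},{"xyz":[0,0,0.001],"turn":0}]'
python3 plan.py
python3 - <<'E'
from rig import bot
from h import *
T=bot.read_camera("top");S=bot.read_camera("scene")
cv2.imwrite("pics/b_s.png",S["image"][80:280,230:430].repeat(3,0).repeat(3,1))
E
python3 plan.py
```

```text
clock: 3.8
ee_pos: [0.6368, -0.1232, 0.1239]
ee_rot: [0.998, 0.067, 0.012, 0.004]
contact_force: [-0.5, -0.9, 3.0]
gripper_width: 0.38
t 3.80 tcp [ 0.6368 -0.1232  0.1239] ang 7.71 F [-0.5 -0.9  3. ] w 0.380 tilt 1.42
t 3.90 tcp [ 0.6367 -0.1232  0.1238] ang 7.71 F [-0.5  0.6  6.7] w 0.376 tilt 1.42
```

View pics/b_s.png

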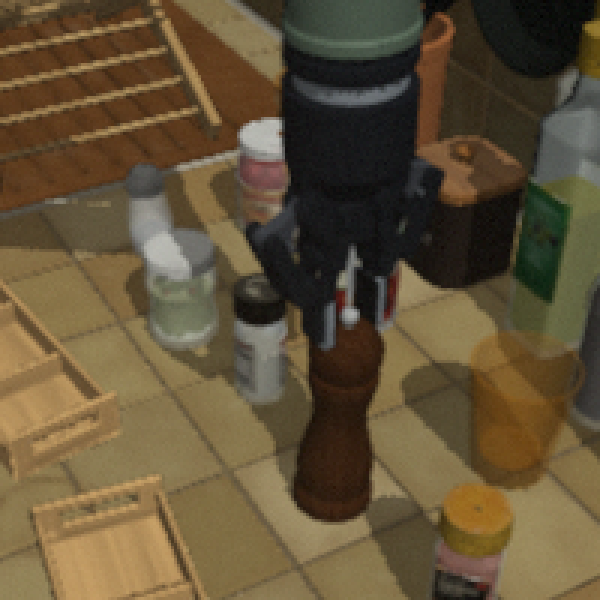

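Run:
```python
from rig import bot
from h import *
S=bot.read_camera("scene");T=bot.read_camera("top")
for X in ([.6367,-.1232,.124],[.6367,-.1232,.143],[.632,-.1225,.141],[.632,-.1225,.166],[.632,-.1225,0]): print(X,proj(S,X),proj(T,X))
crop(S["image"],310,140,80,60,9,"pics/c_s.png"); crop(T["image"],340,130,80,80,7,"pics/c_t.png")
```

```text
[0.6367, -0.1232, 0.124] [344.87453779 201.27379206] [383.81457656 170.31420731]
[0.6367, -0.1232, 0.143] [345.29763768 193.7464221 ] [385.35941805 167.57471653]
[0.632, -0.1225, 0.141] [342.99575191 195.07852399] [384.86230313 170.43325289]
[0.632, -0.1225, 0.166] [343.52155462 184.79962638] [386.98977725 166.72312298]
[0.632, -0.1225, 0] [340.42799465 245.27551573] [374.94654683 187.72546986]
```

View pics/c_s.png

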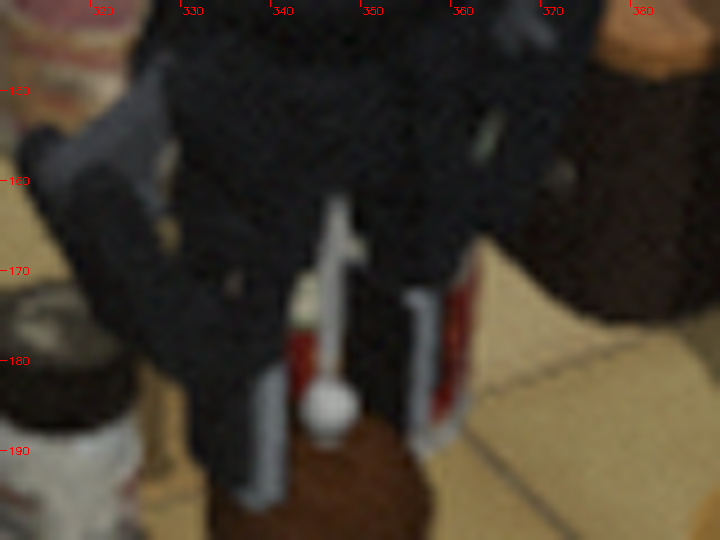

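View pics/c_t.png

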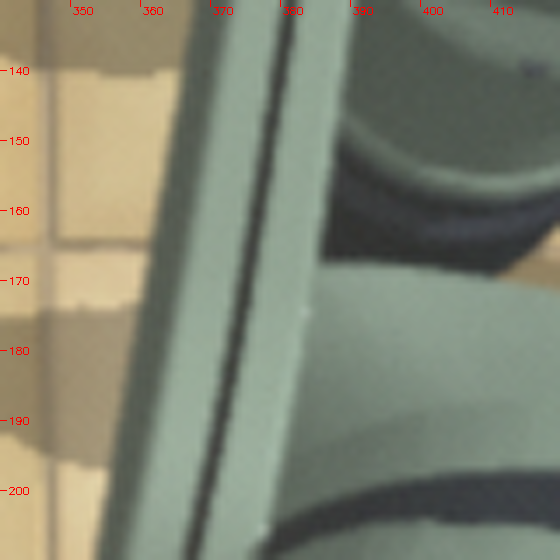

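The fingertips (scene ≈(338,196) and (356,190)) sit about 19 mm higher than the TCP reading suggests, near the top of the head, so the grip is too high. I'll open, go lower and look again.

```bash
python3 -m creep '[{"xyz":[0,0,0],"turn":0},{"xyz":[0,0,0],"turn":0},{"xyz":[0,0,0],"turn":0},{"xyz":[0,0,0],"turn":0}]' -1
python3 plan.py
python3 - <<'E'
from rig import bot
from h import *
S=bot.read_camera("scene")
crop(S["image"],310,140,80,110,6,"pics/d_s.png")
E
```

```text
clock: 4.33
ee_pos: [0.6354, -0.1231, 0.123]
ee_rot: [0.998, 0.067, 0.01, 0.004]
contact_force: [-0.0, -0.4, -0.3]
gripper_width: 0.924
t 4.33 tcp [ 0.6354 -0.1231  0.123 ] ang 7.71 F [-0.  -0.4 -0.3] w 0.924 tilt 1.24
```

View pics/d_s.png

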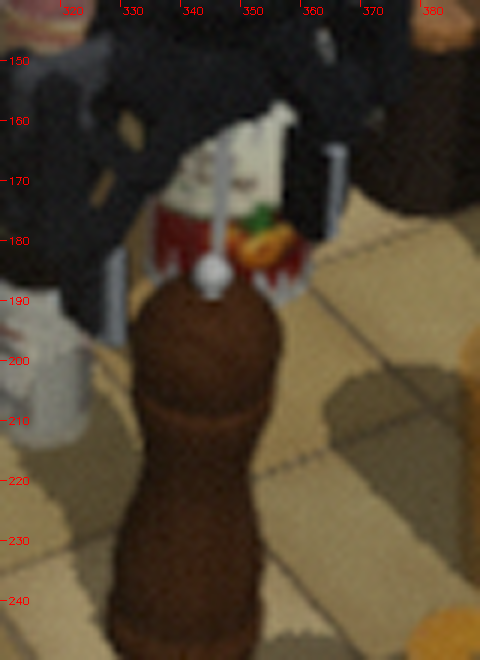

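```bash
python3 -m creep '[{"xyz":[0,0,0.009],"turn":0},{"xyz":[0,0,0.009],"turn":0},{"xyz":[0,0,0],"turn":0}]'
python3 plan.py
python3 - <<'E'
from rig import bot
from h import *
S=bot.read_camera("scene")
crop(S["image"],310,140,80,110,6,"pics/e_s.png")
E
```

```text
clock: 4.63
ee_pos: [0.6354, -0.1232, 0.1026]
ee_rot: [0.998, 0.067, 0.01, 0.004]
contact_force: [-0.7, -0.4, -0.7]
gripper_width: 1.001
t 4.63 tcp [ 0.6354 -0.1232  0.1026] ang 7.71 F [-0.7 -0.4 -0.7] w 1.001 tilt 1.17
```

View pics/e_s.png

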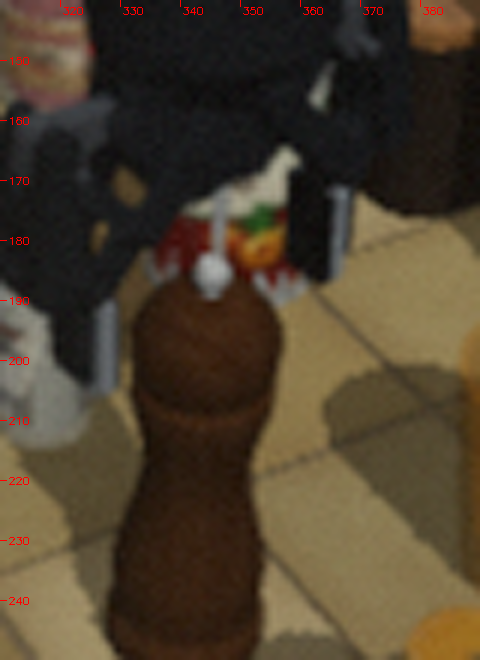

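```bash
python3 -m creep '[{"xyz":[0,0,0.006],"turn":0},{"xyz":[0,0,0],"turn":0}]'
python3 -m creep '[{"xyz":[0,0,0],"turn":0},{"xyz":[0,0,0],"turn":0},{"xyz":[0,0,0],"turn":0},{"xyz":[0,0,0],"turn":0}]' 1 45
python3 plan.py
```

```text
clock: 4.85
ee_pos: [0.6355, -0.1232, 0.096]
ee_rot: [0.998, 0.067, 0.009, 0.003]
contact_force: [-0.6, 0.2, 0.2]
gripper_width: 1.003
clock: 5.18
ee_pos: [0.636, -0.1233, 0.0964]
ee_rot: [0.998, 0.067, 0.01, 0.004]
contact_force: [0.9, -0.7, -1.4]
gripper_width: 0.54
t 5.18 tcp [ 0.636  -0.1233  0.0964] ang 7.71 F [ 0.9 -0.7 -1.4] w 0.540 tilt 1.20
```

```bash
python3 -m creep '[{"xyz":[0,0,0],"turn":0},{"xyz":[0,0,-0.01],"turn":0},{"xyz":[0,0,-0.02],"turn":0},{"xyz":[0,0,-0.02],"turn":0},{"xyz":[0,0,-0.015],"turn":0},{"xyz":[0,0,0],"turn":0}]'
python3 - <<'E'
from rig import bot
from h import *
S=bot.read_camera("scene")
crop(S["image"],290,100,110,150,5,"pics/f_s.png")
E
python3 plan.py 0.461 0.1355 0.165 7.7
```

```text
clock: 5.68
ee_pos: [0.6327, -0.1225, 0.1633]
ee_rot: [0.998, 0.067, 0.007, 0.003]
contact_force: [0.5, 0.1, -1.3]
gripper_width: 0.541
t 5.73 tcp [ 0.6321 -0.1224  0.1618] ang 7.71 F [ 0.2 -0.4 -2.5] w 0.537 tilt 0.74
8 rows; turn 0.0 world d [-0.1711  0.2579  0.0032]
mm per row: [(-16.9, -34.8, -0.4), (-16.9, -34.8, -0.4), (-16.9, -34.8, -0.4), (-16.9, -34.8, -0.4), (-16.9, -34.8, -0.4), (-16.9, -34.8, -0.4), (-16.9, -34.8, -0.4), (-16.9, -34.8, -0.4)] turn/row 0.0
```

View pics/f_s.png

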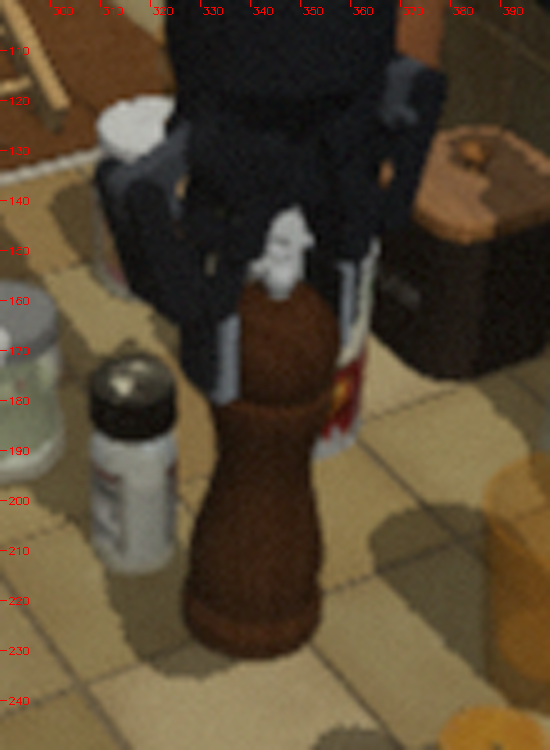

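The mill is held by the head and clear of the top (base at scene (340,231)). I'll carry it over.

```bash
python3 -m creep '[{"xyz":[-0.008,-0.012,0],"turn":0},{"xyz":[-0.012,-0.022,0],"turn":0},{"xyz":[-0.012,-0.025,0],"turn":0},{"xyz":[-0.012,-0.025,0],"turn":0},{"xyz":[-0.012,-0.025,0],"turn":0},{"xyz":[-0.012,-0.025,0],"turn":0},{"xyz":[-0.012,-0.025,0],"turn":0},{"xyz":[-0.012,-0.025,0],"turn":0}]'
python3 plan.py 0.461 0.1355 0.165 7.7 4
```

```text
clock: 6.4
ee_pos: [0.5097, 0.0491, 0.1509]
ee_rot: [0.998, 0.063, 0.001, 0.003]
contact_force: [-0.3, 0.3, -2.4]
gripper_width: 0.537
t 6.40 tcp [0.5097 0.0491 0.1509] ang 7.22 F [-0.3  0.3 -2.4] w 0.537 tilt 0.36
4 rows; turn -0.5 world d [-0.0487  0.0864  0.0141]
mm per row: [(-9.4, -23.0, -3.5), (-9.3, -23.0, -3.5), (-9.3, -23.0, -3.5), (-9.2, -23.0, -3.5)] turn/row -0.12
```

```bash
python3 -m creep '[{"xyz":[-0.009,-0.022,-0.007],"turn":-0.3},{"xyz":[-0.009,-0.022,-0.006],"turn":-0.2},{"xyz":[-0.009,-0.018,-0.005],"turn":0},{"xyz":[-0.005,-0.010,-0.004],"turn":0},{"xyz":[0,0,0],"turn":0},{"xyz":[0,0,0],"turn":0}]'
python3 plan.py 0.461 0.1355 0.165 7.7
```

```text
clock: 6.9
ee_pos: [0.458, 0.1221, 0.1676]
ee_rot: [0.997, 0.07, -0.006, 0.003]
contact_force: [-0.8, 0.3, -1.7]
gripper_width: 0.536
t 6.90 tcp [0.458  0.1221 0.1676] ang 8.07 F [-0.8  0.3 -1.7] w 0.536 tilt 0.79
1 rows; turn 0.4 world d [ 0.003   0.0134 -0.0026]
mm per row: [(4.8, -12.8, 2.6)] turn/row 0.37
```

```bash
python3 -m creep '[{"xyz":[0.003,-0.007,0.0],"turn":0.3},{"xyz":[0.001,-0.004,0],"turn":0},{"xyz":[0,0,0],"turn":0},{"xyz":[0,0,0],"turn":0}]'
python3 plan.py 0.461 0.1355 0.165 7.7
python3 - <<'E'
from rig import bot
from h import *
S=bot.read_camera("scene")
crop(S["image"],170,80,130,160,5,"pics/g_s.png")
E
```

```text
clock: 7.23
ee_pos: [0.4624, 0.1322, 0.166]
ee_rot: [0.998, 0.066, -0.007, 0.004]
contact_force: [0.0, 0.7, -1.9]
gripper_width: 0.536
t 7.23 tcp [0.4624 0.1322 0.166 ] ang 7.55 F [ 0.   0.7 -1.9] w 0.536 tilt 0.88
1 rows; turn -0.1 world d [-0.0014  0.0033 -0.001 ]
mm per row: [(-1.0, -3.4, 1.0)] turn/row -0.15
```

View pics/g_s.png

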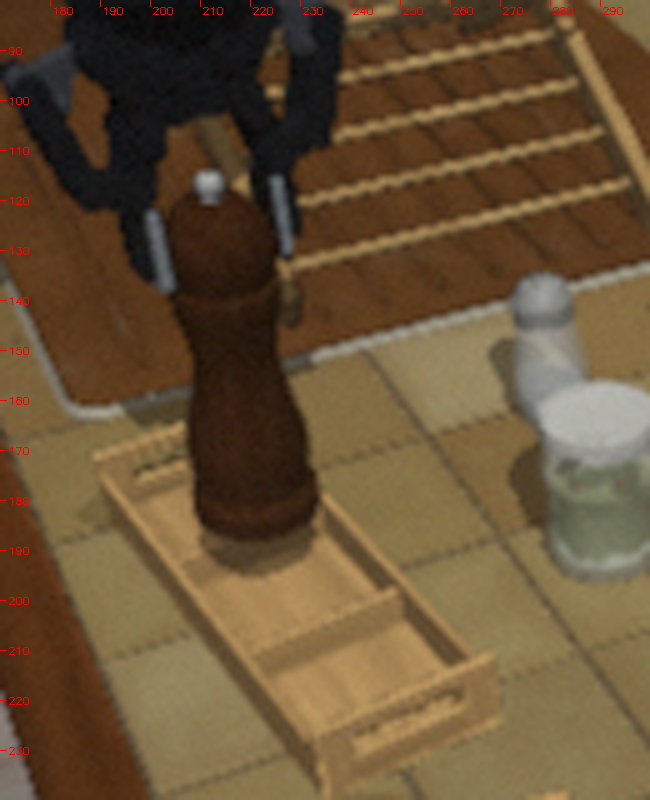

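```bash
python3 - <<'E'
from h import *
import pickle; T,S=pickle.load(open("cams.pkl","rb"))
for z in(.07,.236,.006,.1): print(z,proj(S,[.4624,.1335,z]), proj(T,[.4624,.1335,z]))
E
python3 -m creep '[{"xyz":[-0.001,-0.003,0.008],"turn":0},{"xyz":[0,0,0.012],"turn":0},{"xyz":[0,0,0.012],"turn":0},{"xyz":[0,0,0.01],"turn":0},{"xyz":[0,0,0],"turn":0}]'
python3 plan.py 0.461 0.1355 0.103 7.7
```

```text
0.07 [224.18137364 180.43076261] [243.1015568  268.20378499]
0.236 [210.52584858 115.86114363] [225.04666311 263.48170065]
0.006 [228.58144939 201.2363496 ] [248.31304039 269.56679855]
0.1 [221.97042719 169.97638834] [240.37903077 267.49173441]
clock: 7.7
ee_pos: [0.4611, 0.1339, 0.1208]
ee_rot: [0.998, 0.064, -0.006, 0.004]
contact_force: [-0.8, -0.4, -1.7]
gripper_width: 0.536
t 7.70 tcp [0.4611 0.1339 0.1208] ang 7.39 F [-0.8 -0.4 -1.7] w 0.536 tilt 0.84
1 rows; turn -0.3 world d [-0.0001  0.0016 -0.0178]
mm per row: [(0.1, -1.6, 17.8)] turn/row -0.31
```

```bash
python3 -m creep '[{"xyz":[0,-0.001,0.006],"turn":-0.3},{"xyz":[0,0,0.005],"turn":0},{"xyz":[0,0,0.002],"turn":0},{"xyz":[0,0,0],"turn":0}]'
python3 plan.py 0.461 0.1355 0.103 7.7
```

```text
clock: 8.03
ee_pos: [0.4608, 0.1347, 0.1063]
ee_rot: [0.998, 0.067, -0.007, 0.004]
contact_force: [-0.7, -0.3, -2.4]
gripper_width: 0.534
t 8.03 tcp [0.4608 0.1347 0.1063] ang 7.69 F [-0.7 -0.3 -2.4] w 0.534 tilt 0.87
1 rows; turn -0.0 world d [ 0.0002  0.0008 -0.0033]
mm per row: [(0.3, -0.8, 3.3)] turn/row -0.01
```

```bash
python3 -m creep '[{"xyz":[0,0,0.002],"turn":0},{"xyz":[0,0,0.0015],"turn":0},{"xyz":[0,0,0.001],"turn":0}]'
python3 plan.py 0.461 0.1355 0.103 7.7
```

```text
clock: 8.28
ee_pos: [0.4616, 0.1348, 0.1025]
ee_rot: [0.998, 0.067, -0.005, 0.004]
contact_force: [-1.9, -1.6, 7.9]
gripper_width: 0.542
t 8.28 tcp [0.4616 0.1348 0.1025] ang 7.69 F [-1.9 -1.6  7.9] w 0.542 tilt 0.76
1 rows; turn -0.0 world d [-0.0006  0.0007  0.0005]
mm per row: [(-0.5, -0.7, -0.5)] turn/row -0.01
```

Contact (Fz +8 N). Releasing.

```bash
python3 -m creep '[{"xyz":[0,0,0],"turn":0},{"xyz":[0,0,0],"turn":0},{"xyz":[0,0,0],"turn":0},{"xyz":[0,0,0],"turn":0},{"xyz":[0,0,0],"turn":0}]' -1
python3 plan.py
python3 - <<'E'
from rig import bot
from h import *
S=bot.read_camera("scene")
crop(S["image"],170,80,130,160,5,"pics/h_s.png")
E
```

```text
clock: 8.7
ee_pos: [0.4632, 0.1353, 0.1042]
ee_rot: [0.998, 0.067, -0.003, 0.003]
contact_force: [0.9, -0.7, 0.7]
gripper_width: 1.0
t 8.70 tcp [0.4632 0.1353 0.1042] ang 7.69 F [ 0.9 -0.7  0.7] w 1.000 tilt 0.52
```

View pics/h_s.png

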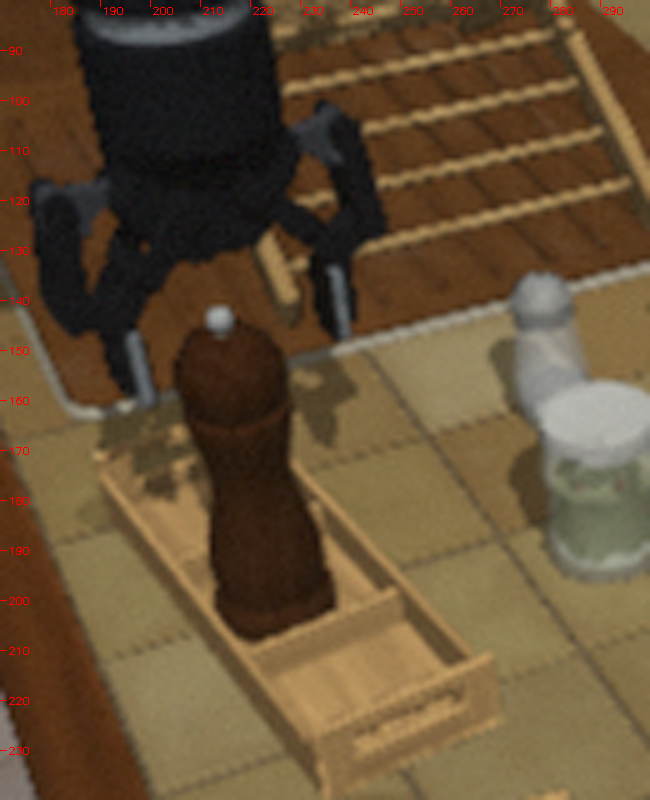

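```bash
python3 -m creep '[{"xyz":[0,0,-0.01],"turn":0},{"xyz":[0,0,-0.02],"turn":0},{"xyz":[0,0,-0.025],"turn":0},{"xyz":[0,0,-0.015],"turn":0}]'
python3 plan.py 0.6465 0.239 0.15 7.7 7
```

```text
clock: 9.08
ee_pos: [0.4607, 0.135, 0.1729]
ee_rot: [0.998, 0.067, -0.008, 0.004]
contact_force: [0.4, 0.1, 0.3]
gripper_width: 1.0
t 9.08 tcp [0.4607 0.135  0.1729] ang 7.68 F [0.4 0.1 0.3] w 1.000 tilt 1.06
7 rows; turn -0.0 world d [ 0.1858  0.104  -0.0229]
mm per row: [(28.3, -11.2, 3.3), (28.3, -11.2, 3.3), (28.3, -11.2, 3.3), (28.3, -11.2, 3.3), (28.3, -11.2, 3.3), (28.3, -11.2, 3.3), (28.3, -11.2, 3.3)] turn/row -0.0
```

```bash
python3 -m creep '[{"xyz":[0.02,-0.008,-0.005],"turn":0},{"xyz":[0.028,-0.011,0],"turn":0},{"xyz":[0.028,-0.011,0],"turn":0},{"xyz":[0.028,-0.011,0.004],"turn":0},{"xyz":[0.028,-0.011,0.004],"turn":0},{"xyz":[0.028,-0.011,0.004],"turn":0},{"xyz":[0.015,-0.006,0],"turn":0},{"xyz":[0,0,0],"turn":0}]'
python3 plan.py 0.6465 0.239 0.10 7.7
```

```text
clock: 9.75
ee_pos: [0.6331, 0.2309, 0.1684]
ee_rot: [0.998, 0.067, -0.003, 0.003]
contact_force: [0.4, -0.4, -0.2]
gripper_width: 0.996
t 9.75 tcp [0.6331 0.2309 0.1684] ang 7.63 F [ 0.4 -0.4 -0.2] w 0.996 tilt 0.47
2 rows; turn -0.1 world d [ 0.0134  0.0081 -0.0684]
mm per row: [(7.2, -3.1, 34.2), (7.2, -3.1, 34.2)] turn/row -0.03
```

```bash
python3 -m creep '[{"xyz":[0.007,-0.004,0.015],"turn":0},{"xyz":[0.003,-0.002,0.02],"turn":0},{"xyz":[0,0,0.02],"turn":0},{"xyz":[0,0,0.005],"turn":0},{"xyz":[0,0,0],"turn":0}]'
python3 plan.py 0.6465 0.239 0.03 7.7
python3 - <<'E'
from rig import bot
from h import *
S=bot.read_camera("scene")
crop(S["image"],240,90,80,100,6,"pics/i_s.png")
T=bot.read_camera("top")
crop(T["image"],150,130,130,100,6,"pics/i_t.png")
E
```

```text
clock: 10.17
ee_pos: [0.6412, 0.2375, 0.1065]
ee_rot: [0.998, 0.067, -0.003, 0.003]
contact_force: [-0.2, -0.7, 1.2]
gripper_width: 1.003
t 10.17 tcp [0.6412 0.2375 0.1065] ang 7.65 F [-0.2 -0.7  1.2] w 1.003 tilt 0.53
2 rows; turn -0.1 world d [ 0.0053  0.0015 -0.0765]
mm per row: [(2.7, -0.4, 38.2), (2.7, -0.4, 38.2)] turn/row -0.03
```

View pics/i_s.png

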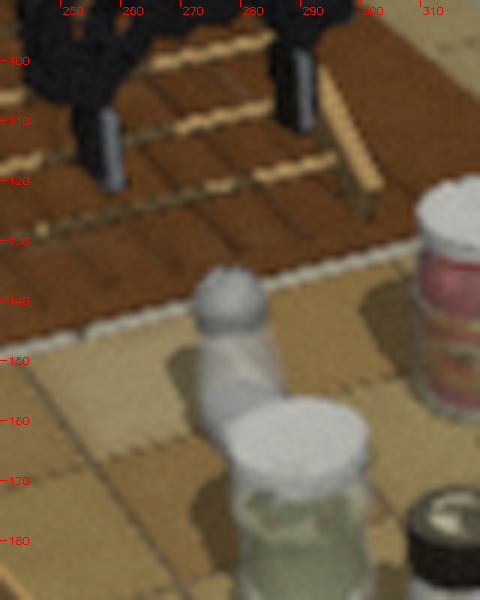

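View pics/i_t.png

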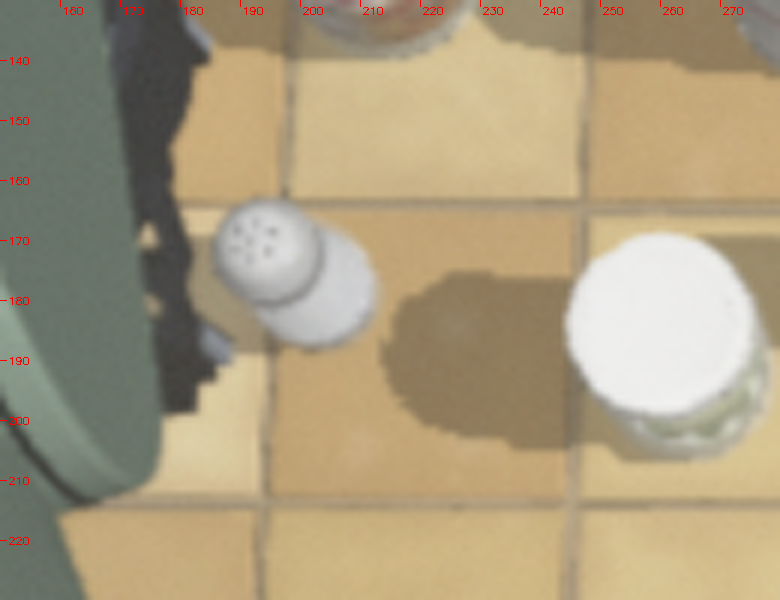

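```bash
python3 - <<'E'
from h import *
import pickle; T,S=pickle.load(open("cams.pkl","rb"))
for z in(.1065,.125,.138,.15): print(z,proj(S,[.6412,.2375,z]))
E
python3 -m creep '[{"xyz":[0.004,0,0.01],"turn":0},{"xyz":[0.001,0,0.02],"turn":0},{"xyz":[0,0,0.02],"turn":0},{"xyz":[0,0,0.01],"turn":0},{"xyz":[0,0,0],"turn":0}]'
python3 plan.py 0.6465 0.239 0.03 7.7
python3 - <<'E'
from rig import bot
from h import *
S=bot.read_camera("scene")
crop(S["image"],240,90,80,100,6,"pics/j_s.png")
E
```

```text
0.1065 [275.23035629 129.75075507]
0.125 [274.66754009 123.45503553]
0.138 [274.26359377 118.93645063]
0.15 [273.88434261 114.69410843]
clock: 10.68
ee_pos: [0.6517, 0.2389, 0.0526]
ee_rot: [0.998, 0.066, 0.005, 0.001]
contact_force: [-0.3, -0.6, -0.3]
gripper_width: 0.995
t 10.68 tcp [0.6517 0.2389 0.0526] ang 7.62 F [-0.3 -0.6 -0.3] w 0.995 tilt 0.59
1 rows; turn -0.1 world d [-0.0052  0.0001 -0.0226]
mm per row: [(-5.1, -0.7, 22.6)] turn/row -0.08
```

View pics/j_s.png

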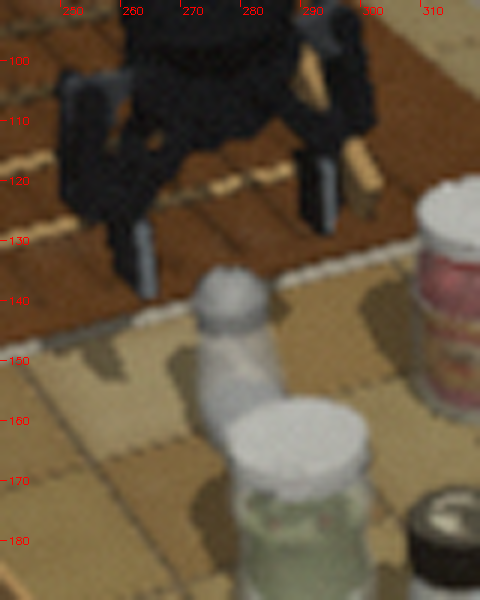

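```bash
python3 -m creep '[{"xyz":[-0.004,0,0.008],"turn":0},{"xyz":[0,0,0.008],"turn":0},{"xyz":[0,0,0.003],"turn":0},{"xyz":[0,0,0],"turn":0}]'
python3 plan.py 0.6465 0.239 0.03 7.7
```

```text
clock: 11.07
ee_pos: [0.6502, 0.2392, 0.0365]
ee_rot: [0.998, 0.066, 0.009, 0.0]
contact_force: [0.5, -0.2, 0.1]
gripper_width: 0.999
t 11.07 tcp [0.6502 0.2392 0.0365] ang 7.62 F [ 0.5 -0.2  0.1] w 0.999 tilt 0.98
1 rows; turn -0.1 world d [-0.0037 -0.0002 -0.0065]
mm per row: [(-3.7, -0.3, 6.5)] turn/row -0.08
```

```bash
python3 -m creep '[{"xyz":[-0.004,0,0.005],"turn":0},{"xyz":[0,0,0.002],"turn":0},{"xyz":[0,0,0],"turn":0}]'
python3 plan.py 0.6465 0.239 0.03 7.7
python3 - <<'E'
from rig import bot
from h import *
S=bot.read_camera("scene")
crop(S["image"],240,90,80,100,6,"pics/k_s.png")
E
```

```text
clock: 11.32
ee_pos: [0.6464, 0.2388, 0.0296]
ee_rot: [0.998, 0.066, 0.009, 0.0]
contact_force: [-0.5, -0.1, 0.3]
gripper_width: 1.0
t 11.32 tcp [0.6464 0.2388 0.0296] ang 7.62 F [-0.5 -0.1  0.3] w 1.000 tilt 1.07
1 rows; turn -0.1 world d [0.0001 0.0002 0.0004]
mm per row: [(0.1, -0.2, -0.4)] turn/row -0.08
```

View pics/k_s.png

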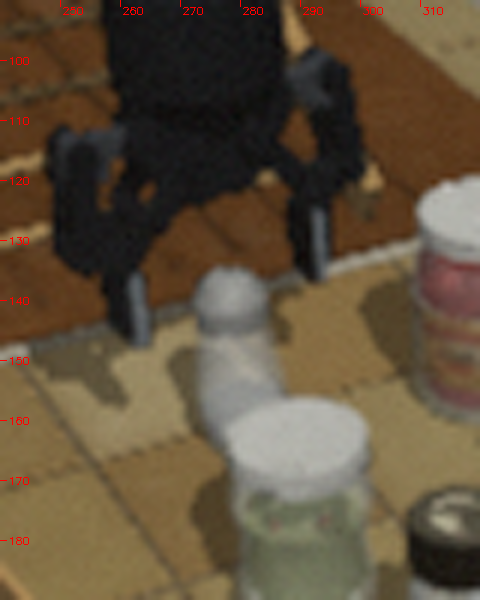

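```bash
python3 -m creep '[{"xyz":[0,0,0.006],"turn":0},{"xyz":[0,0,0.006],"turn":0},{"xyz":[0,0,0.001],"turn":0},{"xyz":[0,0,0],"turn":0}]'
python3 plan.py 0.6465 0.239 0.017 7.7
```

```text
clock: 11.7
ee_pos: [0.647, 0.239, 0.0159]
ee_rot: [0.998, 0.066, 0.01, -0.0]
contact_force: [-0.7, -0.1, 0.5]
gripper_width: 0.998
t 11.70 tcp [0.647  0.239  0.0159] ang 7.62 F [-0.7 -0.1  0.5] w 0.998 tilt 1.13
1 rows; turn -0.1 world d [-0.0005 -0.      0.0011]
mm per row: [(-0.5, -0.1, -1.1)] turn/row -0.08
```

```bash
python3 -m creep '[{"xyz":[0,0,0],"turn":0},{"xyz":[0,0,0],"turn":0},{"xyz":[0,0,0],"turn":0},{"xyz":[0,0,0],"turn":0},{"xyz":[0,0,0],"turn":0},{"xyz":[0,0,0],"turn":0}]' 1 30
python3 plan.py
python3 - <<'E'
from rig import bot
from h import *
S=bot.read_camera("scene")
crop(S["image"],240,90,80,100,6,"pics/l_s.png")
E
```

```text
clock: 12.2
ee_pos: [0.6475, 0.2391, 0.016]
ee_rot: [0.998, 0.066, 0.01, -0.0]
contact_force: [-0.8, 0.2, -1.1]
gripper_width: 0.413
t 12.20 tcp [0.6475 0.2391 0.016 ] ang 7.62 F [-0.8  0.2 -1.1] w 0.413 tilt 1.17
```

View pics/l_s.png

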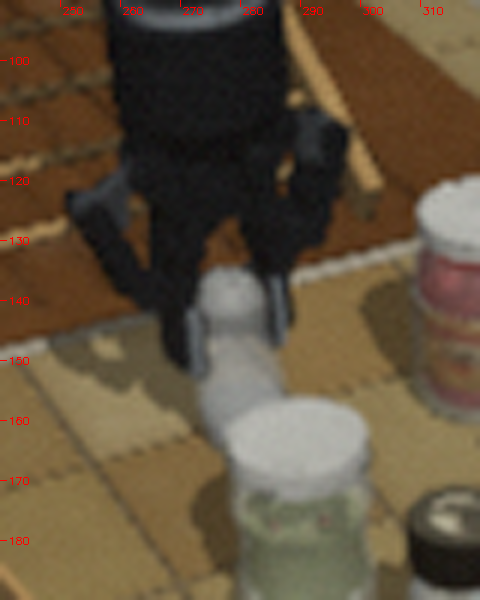

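Salt is held at its neck (pads at scene (272,148) and (285,143)). Lifting.

```bash
python3 -m creep '[{"xyz":[0,0,-0.01],"turn":0},{"xyz":[0,0,-0.02],"turn":0},{"xyz":[0,0,-0.02],"turn":0},{"xyz":[0,0,-0.015],"turn":0},{"xyz":[0,0,0],"turn":0},{"xyz":[0,0,0],"turn":0}]'
python3 plan.py 0.4496 0.2205 0.085 7.7 8
python3 - <<'E'
from rig import bot
from h import *
S=bot.read_camera("scene")
crop(S["image"],240,60,80,120,6,"pics/m_s.png")
E
```

```text
clock: 12.75
ee_pos: [0.6444, 0.2385, 0.084]
ee_rot: [0.998, 0.066, 0.008, 0.0]
contact_force: [0.1, -0.7, -2.3]
gripper_width: 0.413
t 12.75 tcp [0.6444 0.2385 0.084 ] ang 7.62 F [ 0.1 -0.7 -2.3] w 0.413 tilt 0.90
8 rows; turn -0.1 world d [-0.1948 -0.018   0.001 ]
mm per row: [(-24.4, -1.0, -0.1), (-24.4, -1.0, -0.1), (-24.4, -1.0, -0.1), (-24.4, -1.0, -0.1), (-24.4, -1.0, -0.1), (-24.4, -1.0, -0.1), (-24.4, -1.0, -0.1), (-24.4, -1.0, -0.1)] turn/row -0.01
```

View pics/m_s.png

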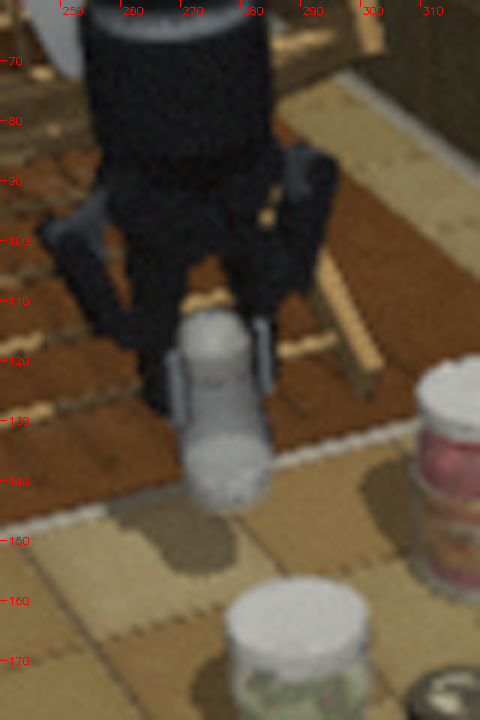

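Salt is lifted and upright. I'll carry it to the far-left compartment.

```bash
python3 -m creep '[{"xyz":[-0.012,0,-0.001],"turn":0},{"xyz":[-0.024,-0.001,-0.002],"turn":0},{"xyz":[-0.024,-0.001,-0.002],"turn":0},{"xyz":[-0.024,-0.001,-0.002],"turn":0},{"xyz":[-0.024,-0.001,-0.002],"turn":0},{"xyz":[-0.024,-0.001,-0.001],"turn":0},{"xyz":[-0.024,-0.001,0],"turn":0},{"xyz":[-0.012,0,0],"turn":0}]'
python3 plan.py 0.4496 0.2205 0.085 7.7
```

```text
clock: 13.47
ee_pos: [0.4679, 0.2192, 0.0825]
ee_rot: [0.998, 0.065, 0.002, 0.002]
contact_force: [-0.4, 0.3, -0.3]
gripper_width: 0.412
t 13.47 tcp [0.4679 0.2192 0.0825] ang 7.49 F [-0.4  0.3 -0.3] w 0.412 tilt 0.38
1 rows; turn -0.2 world d [-0.0183  0.0013  0.0025]
mm per row: [(-18.0, -3.7, -2.5)] turn/row -0.21
```

```bash
python3 -m creep '[{"xyz":[-0.008,-0.002,-0.001],"turn":-0.2},{"xyz":[-0.003,-0.001,0],"turn":0},{"xyz":[0,0,0],"turn":0},{"xyz":[0,0,0],"turn":0}]'
python3 plan.py 0.4496 0.2205 0.085 7.7
python3 - <<'E'
from rig import bot
from h import *
S=bot.read_camera("scene")
crop(S["image"],170,60,110,160,5,"pics/n_s.png")
T=bot.read_camera("top")
crop(T["image"],150,220,180,100,4,"pics/n_t.png")
E
```

```text
clock: 13.8
ee_pos: [0.4521, 0.2199, 0.0814]
ee_rot: [0.998, 0.068, -0.0, 0.003]
contact_force: [-0.7, 0.6, -0.3]
gripper_width: 0.415
t 13.80 tcp [0.4521 0.2199 0.0814] ang 7.78 F [-0.7  0.6 -0.3] w 0.415 tilt 0.39
1 rows; turn 0.1 world d [-0.0025  0.0006  0.0036]
mm per row: [(-2.4, -1.0, -3.6)] turn/row 0.08
```

View pics/n_s.png

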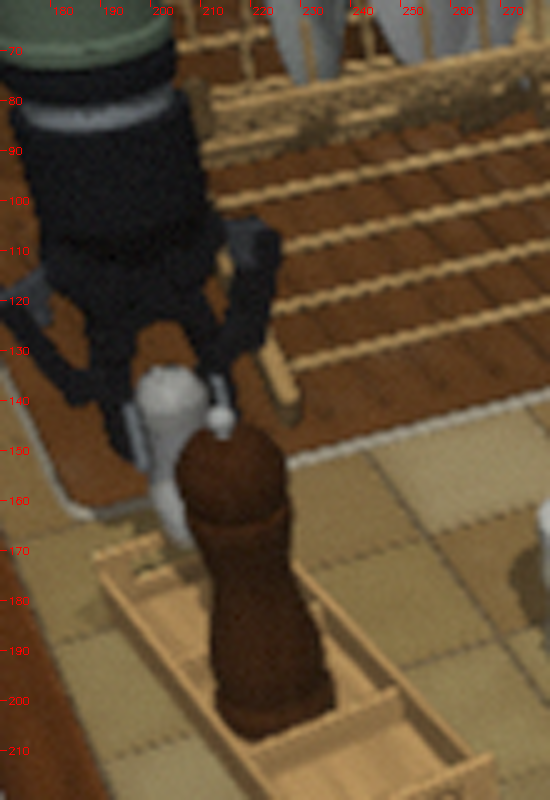

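View pics/n_t.png

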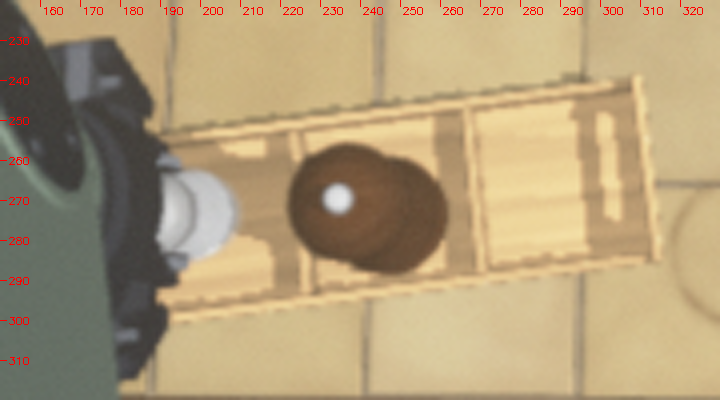

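The top view shows the mill centred in the middle compartment (base about (249,270)) and the salt over the left one. Lowering.

```bash
python3 -m creep '[{"xyz":[-0.002,-0.001,0.008],"turn":0},{"xyz":[0,0,0.014],"turn":0},{"xyz":[0,0,0.014],"turn":0},{"xyz":[0,0,0.006],"turn":0},{"xyz":[0,0,0],"turn":0}]'
python3 plan.py 0.4496 0.2205 0.024 7.7
```

```text
clock: 14.32
ee_pos: [0.4542, 0.2214, 0.0367]
ee_rot: [0.998, 0.067, 0.002, 0.003]
contact_force: [0.4, -0.3, -0.4]
gripper_width: 0.415
t 14.32 tcp [0.4542 0.2214 0.0367] ang 7.67 F [ 0.4 -0.3 -0.4] w 0.415 tilt 0.36
1 rows; turn -0.0 world d [-0.0046 -0.0009 -0.0127]
mm per row: [(-4.6, 0.2, 12.7)] turn/row -0.03
```

```bash
python3 -m creep '[{"xyz":[-0.004,0,0.005],"turn":0},{"xyz":[0,0,0.004],"turn":0},{"xyz":[0,0,0.002],"turn":0},{"xyz":[0,0,0.001],"turn":0}]'
python3 plan.py 0.4496 0.2205 0.024 7.7
```

```text
clock: 14.65
ee_pos: [0.4509, 0.221, 0.0239]
ee_rot: [0.998, 0.067, 0.002, 0.002]
contact_force: [0.5, 0.1, -2.1]
gripper_width: 0.414
t 14.65 tcp [0.4509 0.221  0.0239] ang 7.64 F [ 0.5  0.1 -2.1] w 0.414 tilt 0.37
1 rows; turn -0.1 world d [-0.0013 -0.0005  0.0001]
mm per row: [(-1.3, 0.3, -0.1)] turn/row -0.06
```

```bash
python3 -m creep '[{"xyz":[-0.001,0,0.0015],"turn":0},{"xyz":[0,0,0.0015],"turn":0}]'; python3 plan.py
```

```text
clock: 14.82
ee_pos: [0.4502, 0.2211, 0.0216]
ee_rot: [0.998, 0.067, 0.003, 0.002]
contact_force: [-4.3, -1.7, 16.4]
gripper_width: 0.412
t 14.82 tcp [0.4502 0.2211 0.0216] ang 7.63 F [-4.3 -1.7 16.4] w 0.412 tilt 0.39
```

Contact at 16 N. Release and retreat straight up.

```bash
python3 -m creep '[{"xyz":[0,0,-0.0005],"turn":0},{"xyz":[0,0,0],"turn":0},{"xyz":[0,0,0],"turn":0},{"xyz":[0,0,0],"turn":0},{"xyz":[0,0,0],"turn":0}]' -1
python3 plan.py
python3 -m creep '[{"xyz":[0,0,-0.01],"turn":0},{"xyz":[0,0,-0.025],"turn":0},{"xyz":[0,0,-0.03],"turn":0},{"xyz":[0,0,-0.035],"turn":0},{"xyz":[0,0,-0.035],"turn":0},{"xyz":[0,0,-0.015],"turn":0}]'
python3 plan.py 0.62 0.1062 0.16 7.7
```

```text
clock: 15.23
ee_pos: [0.4514, 0.2217, 0.0236]
ee_rot: [0.998, 0.067, 0.005, 0.001]
contact_force: [-0.3, -0.1, 0.1]
gripper_width: 1.0
t 15.23 tcp [0.4514 0.2217 0.0236] ang 7.64 F [-0.3 -0.1  0.1] w 1.000 tilt 0.54
clock: 15.73
ee_pos: [0.447, 0.2206, 0.1784]
ee_rot: [0.998, 0.067, -0.001, 0.004]
contact_force: [0.5, -0.0, 0.1]
gripper_width: 1.0
t 15.73 tcp [0.447  0.2206 0.1784] ang 7.63 F [ 0.5 -0.   0.1] w 1.000 tilt 0.42
6 rows; turn -0.1 world d [ 0.173  -0.1144 -0.0184]
mm per row: [(26.0, 22.7, 3.1), (26.0, 22.7, 3.1), (26.0, 22.7, 3.1), (26.0, 22.7, 3.1), (26.0, 22.7, 3.1), (26.0, 22.8, 3.1)] turn/row -0.01
```

```bash
python3 -m creep '[{"xyz":[0.02,0.014,0],"turn":0},{"xyz":[0.026,0.022,0],"turn":0},{"xyz":[0.026,0.022,0],"turn":0},{"xyz":[0.026,0.022,0],"turn":0},{"xyz":[0.026,0.022,0.003],"turn":0},{"xyz":[0.018,0.016,0],"turn":0},{"xyz":[0.003,0.003,0],"turn":0},{"xyz":[0,0,0],"turn":0}]'
python3 plan.py 0.62 0.1062 0.06 7.7
python3 - <<'E'
from rig import bot
from h import *
S=bot.read_camera("scene")
crop(S["image"],170,80,150,150,4,"pics/o_s.png")
E
```

```text
clock: 16.4
ee_pos: [0.6158, 0.1175, 0.1916]
ee_rot: [0.998, 0.068, 0.009, 0.0]
contact_force: [-0.4, -0.3, -0.6]
gripper_width: 0.997
t 16.40 tcp [0.6158 0.1175 0.1916] ang 7.83 F [-0.4 -0.3 -0.6] w 0.997 tilt 1.06
4 rows; turn 0.1 world d [ 0.0042 -0.0113 -0.1316]
mm per row: [(0.7, 2.9, 32.9), (0.7, 2.9, 32.9), (0.7, 2.9, 32.9), (0.7, 2.9, 32.9)] turn/row 0.03
```

View pics/o_s.png

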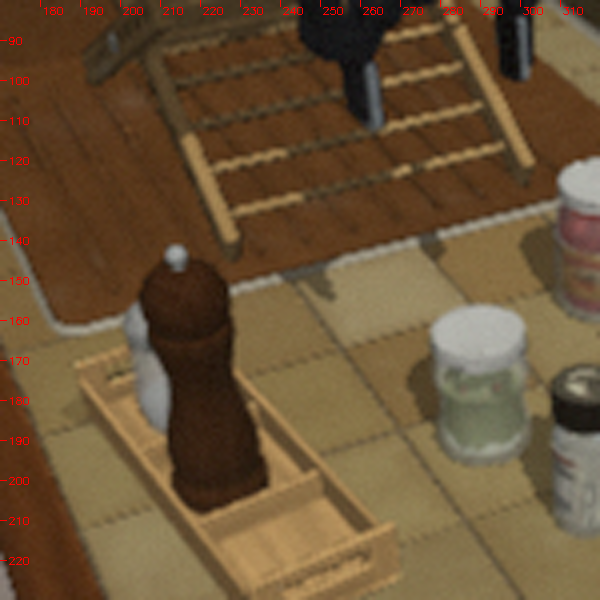

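```bash
python3 -m creep '[{"xyz":[0.002,0.007,0.015],"turn":0},{"xyz":[0,0.003,0.025],"turn":0},{"xyz":[0,0,0.03],"turn":0},{"xyz":[0,0,0.025],"turn":0},{"xyz":[0,0,0.01],"turn":0},{"xyz":[0,0,0],"turn":0}]'
python3 plan.py 0.62 0.1062 0.06 7.7
```

```text
clock: 16.95
ee_pos: [0.6156, 0.114, 0.0888]
ee_rot: [0.997, 0.071, 0.011, -0.001]
contact_force: [-0.2, -0.7, 1.3]
gripper_width: 1.004
t 16.95 tcp [0.6156 0.114  0.0888] ang 8.19 F [-0.2 -0.7  1.3] w 1.004 tilt 1.29
1 rows; turn 0.5 world d [ 0.0044 -0.0078 -0.0288]
mm per row: [(3.2, 8.3, 28.8)] turn/row 0.49
```

```bash
python3 -m creep '[{"xyz":[0.003,0.008,0],"turn":0.5},{"xyz":[0.001,0.002,0.01],"turn":0},{"xyz":[0,0,0.003],"turn":0},{"xyz":[0,0,0],"turn":0}]'
python3 plan.py 0.62 0.1062 0.06 7.7
python3 - <<'E'
from rig import bot
from h import *
S=bot.read_camera("scene")
crop(S["image"],250,100,80,100,6,"pics/p_s.png")
E
```

```text
clock: 17.28
ee_pos: [0.6227, 0.1059, 0.0795]
ee_rot: [0.998, 0.068, 0.014, -0.002]
contact_force: [-0.0, -0.2, 0.0]
gripper_width: 0.996
t 17.28 tcp [0.6227 0.1059 0.0795] ang 7.78 F [-0.  -0.2  0. ] w 0.996 tilt 1.63
1 rows; turn 0.1 world d [-0.0027  0.0003 -0.0195]
mm per row: [(-2.6, -0.6, 19.5)] turn/row 0.08
```

View pics/p_s.png

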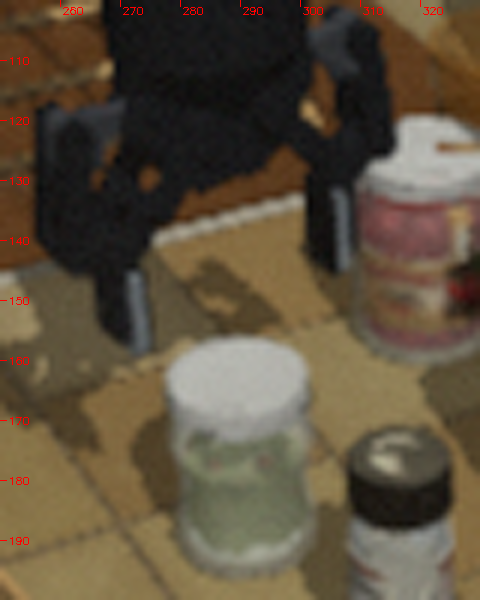

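```bash
python3 -m creep '[{"xyz":[-0.003,-0.0005,0.006],"turn":0},{"xyz":[0,0,0.01],"turn":0},{"xyz":[0,0,0.006],"turn":0},{"xyz":[0,0,0],"turn":0}]'
python3 plan.py 0.62 0.1062 0.012 7.7
```

```text
clock: 17.67
ee_pos: [0.6212, 0.1062, 0.0575]
ee_rot: [0.998, 0.068, 0.016, -0.002]
contact_force: [0.8, 0.1, 0.1]
gripper_width: 0.998
t 17.67 tcp [0.6212 0.1062 0.0575] ang 7.76 F [0.8 0.1 0.1] w 0.998 tilt 1.85
2 rows; turn 0.1 world d [-0.0012 -0.     -0.0455]
mm per row: [(-0.6, -0.1, 22.8), (-0.6, -0.1, 22.8)] turn/row 0.03
```

```bash
python3 -m creep '[{"xyz":[-0.002,0,0.012],"turn":0},{"xyz":[-0.001,0,0.013],"turn":0},{"xyz":[0,0,0.013],"turn":0},{"xyz":[0,0,0.005],"turn":0},{"xyz":[0,0,0],"turn":0}]'
python3 plan.py 0.62 0.1062 0.012 7.7
python3 - <<'E'
from rig import bot
from h import *
S=bot.read_camera("scene")
crop(S["image"],250,100,80,100,6,"pics/q_s.png")
E
```

```text
clock: 18.08
ee_pos: [0.6198, 0.1063, 0.0122]
ee_rot: [0.998, 0.068, 0.016, -0.002]
contact_force: [1.6, -0.8, 0.7]
gripper_width: 1.002
t 18.08 tcp [0.6198 0.1063 0.0122] ang 7.76 F [ 1.6 -0.8  0.7] w 1.002 tilt 1.87
1 rows; turn 0.1 world d [ 0.0002 -0.0001 -0.0002]
mm per row: [(0.2, 0.1, 0.2)] turn/row 0.06
```

View pics/q_s.png

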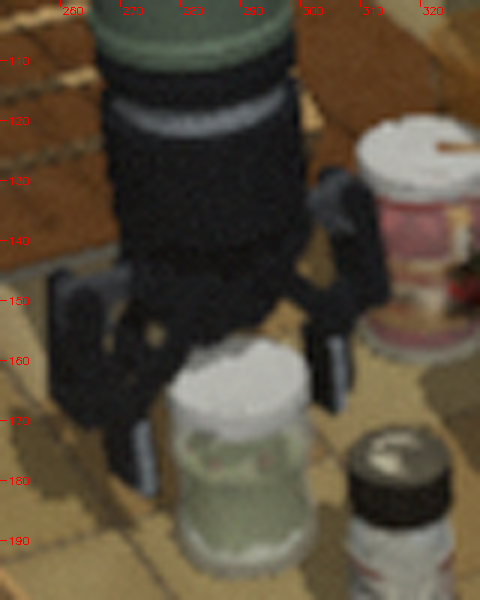

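```bash
python3 -m creep '[{"xyz":[0,0,0],"turn":0},{"xyz":[0,0,0],"turn":0},{"xyz":[0,0,0],"turn":0},{"xyz":[0,0,0],"turn":0}]' 1 50
python3 plan.py
python3 -m creep '[{"xyz":[0,0,0],"turn":0},{"xyz":[0,0,-0.01],"turn":0},{"xyz":[0,0,-0.02],"turn":0},{"xyz":[0,0,-0.025],"turn":0},{"xyz":[0,0,-0.015],"turn":0},{"xyz":[0,0,0],"turn":0}]'
python3 plan.py 0.4724 0.0505 0.085 7.7
python3 - <<'E'
from rig import bot
from h import *
S=bot.read_camera("scene")
crop(S["image"],250,70,80,130,6,"pics/r_s.png")
E
```

```text
clock: 18.47
ee_pos: [0.6219, 0.1066, 0.0152]
ee_rot: [0.998, 0.068, 0.019, -0.002]
contact_force: [-0.0, 0.4, -2.6]
gripper_width: 0.685
t 18.47 tcp [0.6219 0.1066 0.0152] ang 7.76 F [-0.   0.4 -2.6] w 0.685 tilt 2.14
clock: 18.97
ee_pos: [0.6166, 0.1057, 0.0876]
ee_rot: [0.998, 0.068, 0.015, -0.002]
contact_force: [1.0, -0.3, -2.3]
gripper_width: 0.683
t 18.97 tcp [0.6166 0.1057 0.0876] ang 7.77 F [ 1.  -0.3 -2.3] w 0.683 tilt 1.74
4 rows; turn 0.1 world d [-0.1442 -0.0552 -0.0026]
mm per row: [(-37.6, 8.8, 0.6), (-37.6, 8.8, 0.6), (-37.6, 8.8, 0.6), (-37.6, 8.8, 0.6)] turn/row 0.02
```

View pics/r_s.png

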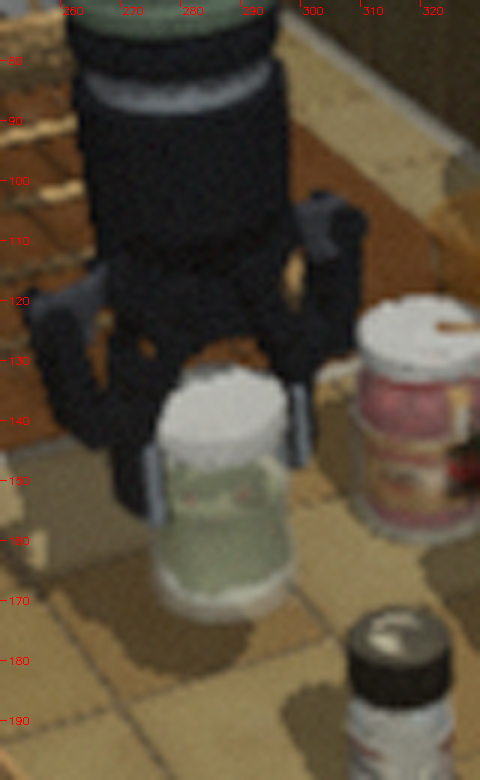

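```bash
python3 -m creep '[{"xyz":[-0.012,0.006,-0.001],"turn":0},{"xyz":[-0.022,0.007,-0.001],"turn":0},{"xyz":[-0.022,0.007,-0.001],"turn":0},{"xyz":[-0.022,0.006,-0.001],"turn":0},{"xyz":[-0.022,0.005,-0.001],"turn":0},{"xyz":[-0.018,0.004,0],"turn":0},{"xyz":[-0.008,0.001,0],"turn":0},{"xyz":[0,0,0],"turn":0}]'
python3 plan.py 0.4724 0.0505 0.085 7.7
```

```text
clock: 19.68
ee_pos: [0.4856, 0.0508, 0.0801]
ee_rot: [0.998, 0.068, 0.008, -0.002]
contact_force: [-0.3, -0.5, -2.6]
gripper_width: 0.687
t 19.68 tcp [0.4856 0.0508 0.0801] ang 7.82 F [-0.3 -0.5 -2.6] w 0.687 tilt 0.97
1 rows; turn 0.1 world d [-0.0132 -0.0003  0.0049]
mm per row: [(-13.1, -1.5, -4.9)] turn/row 0.12
```

```bash
python3 -m creep '[{"xyz":[-0.008,-0.001,-0.002],"turn":0},{"xyz":[-0.004,0,0],"turn":0},{"xyz":[0,0,0],"turn":0},{"xyz":[0,0,0],"turn":0}]'
python3 plan.py 0.4724 0.0505 0.085 7.7
python3 - <<'E'
from rig import bot
from h import *
S=bot.read_camera("scene")
crop(S["image"],180,60,120,180,4,"pics/s_s.png")
T=bot.read_camera("top")
crop(T["image"],150,220,180,100,4,"pics/s_t.png")
E
```

```text
clock: 20.02
ee_pos: [0.475, 0.051, 0.0815]
ee_rot: [0.998, 0.068, 0.009, -0.002]
contact_force: [0.4, 0.3, -2.6]
gripper_width: 0.688
t 20.02 tcp [0.475  0.051  0.0815] ang 7.83 F [ 0.4  0.3 -2.6] w 0.688 tilt 1.08
1 rows; turn 0.1 world d [-0.0026 -0.0005  0.0035]
mm per row: [(-2.6, 0.1, -3.5)] turn/row 0.13
```

View pics/s_s.png

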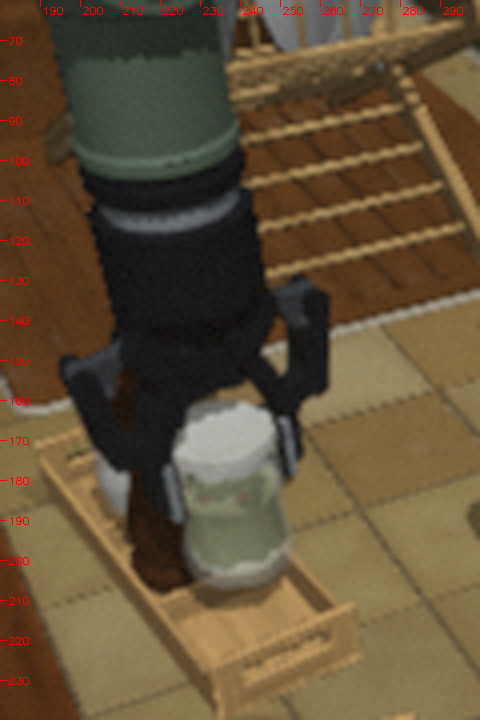

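View pics/s_t.png

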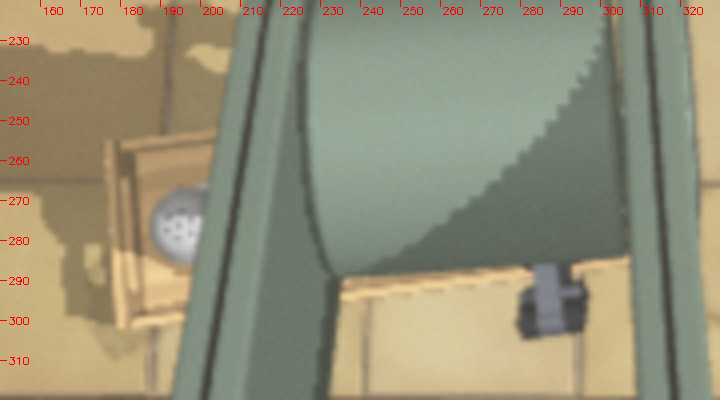

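```bash
python3 -m creep '[{"xyz":[-0.003,0,0.008],"turn":0},{"xyz":[-0.001,0,0.014],"turn":0},{"xyz":[0,0,0.014],"turn":0},{"xyz":[0,0,0.006],"turn":0},{"xyz":[0,0,0],"turn":0}]'
python3 plan.py 0.4724 0.0505 0.022 7.7
```

```text
clock: 20.53
ee_pos: [0.4742, 0.0511, 0.0371]
ee_rot: [0.998, 0.069, 0.011, -0.002]
contact_force: [-0.2, -0.4, -1.8]
gripper_width: 0.689
t 20.53 tcp [0.4742 0.0511 0.0371] ang 7.87 F [-0.2 -0.4 -1.8] w 0.689 tilt 1.29
1 rows; turn 0.2 world d [-0.0018 -0.0006 -0.0151]
mm per row: [(-1.8, 0.4, 15.1)] turn/row 0.17
```

```bash
python3 -m creep '[{"xyz":[-0.002,0,0.006],"turn":0},{"xyz":[0,0,0.004],"turn":0},{"xyz":[0,0,0.002],"turn":0},{"xyz":[0,0,0.001],"turn":0}]'
python3 plan.py 0.4724 0.0505 0.022 7.7
```

```text
clock: 20.87
ee_pos: [0.4731, 0.051, 0.0233]
ee_rot: [0.998, 0.069, 0.012, -0.002]
contact_force: [-0.2, -0.5, -2.0]
gripper_width: 0.688
t 20.87 tcp [0.4731 0.051  0.0233] ang 7.87 F [-0.2 -0.5 -2. ] w 0.688 tilt 1.35
1 rows; turn 0.2 world d [-0.0007 -0.0005 -0.0013]
mm per row: [(-0.8, 0.4, 1.3)] turn/row 0.17
```

```bash
python3 -m creep '[{"xyz":[0,0,0.0015],"turn":0},{"xyz":[0,0,0.0015],"turn":0}]'
python3 plan.py 0.4724 0.0505 0.022 7.7
```

```text
clock: 21.03
ee_pos: [0.4738, 0.0511, 0.0206]
ee_rot: [0.998, 0.069, 0.012, -0.002]
contact_force: [-0.3, -0.5, -2.8]
gripper_width: 0.686
t 21.03 tcp [0.4738 0.0511 0.0206] ang 7.87 F [-0.3 -0.5 -2.8] w 0.686 tilt 1.43
1 rows; turn 0.2 world d [-0.0014 -0.0006  0.0014]
mm per row: [(-1.4, 0.4, -1.4)] turn/row 0.17
```

```bash
python3 -m creep '[{"xyz":[-0.001,0,0.0015],"turn":0},{"xyz":[0,0,0.001],"turn":0}]'
python3 plan.py 0.4724 0.0505 0.022 7.7
```

```text
clock: 21.2
ee_pos: [0.4739, 0.0511, 0.0203]
ee_rot: [0.998, 0.069, 0.013, -0.002]
contact_force: [-3.1, -0.1, 7.4]
gripper_width: 0.691
t 21.20 tcp [0.4739 0.0511 0.0203] ang 7.87 F [-3.1 -0.1  7.4] w 0.691 tilt 1.56
1 rows; turn 0.2 world d [-0.0015 -0.0006  0.0017]
mm per row: [(-1.6, 0.4, -1.7)] turn/row 0.17
```

Touching (7 N). Release and retreat.

```bash
python3 -m creep '[{"xyz":[0,0,0],"turn":0},{"xyz":[0,0,0],"turn":0},{"xyz":[0,0,0],"turn":0},{"xyz":[0,0,0],"turn":0},{"xyz":[0,0,0],"turn":0}]' -1
python3 plan.py
python3 -m creep '[{"xyz":[0,0,-0.01],"turn":0},{"xyz":[0,0,-0.025],"turn":0},{"xyz":[0,0,-0.03],"turn":0},{"xyz":[0,0,-0.035],"turn":0},{"xyz":[0,0,-0.03],"turn":0},{"xyz":[0,0,-0.01],"turn":0}]'
python3 plan.py 0.638 0.006 0.12 -7.8
python3 - <<'E'
from rig import bot
from h import *
S=bot.read_camera("scene")
crop(S["image"],180,100,200,150,4,"pics/u_s.png")
E
```

```text
clock: 21.62
ee_pos: [0.4763, 0.0513, 0.0223]
ee_rot: [0.998, 0.069, 0.017, -0.002]
contact_force: [0.6, -0.8, -0.7]
gripper_width: 0.999
t 21.62 tcp [0.4763 0.0513 0.0223] ang 7.87 F [ 0.6 -0.8 -0.7] w 0.999 tilt 1.92
clock: 22.12
ee_pos: [0.4689, 0.0502, 0.1639]
ee_rot: [0.998, 0.069, 0.011, -0.002]
contact_force: [0.6, -0.5, 0.8]
gripper_width: 1.001
t 22.12 tcp [0.4689 0.0502 0.1639] ang 7.87 F [ 0.6 -0.5  0.8] w 1.001 tilt 1.27
5 rows; turn 15.7 world d [ 0.1691 -0.0442 -0.0439]
mm per row: [(32.3, 13.4, 8.8), (33.0, 11.6, 8.8), (33.6, 9.8, 8.8), (34.0, 7.9, 8.8), (34.4, 6.1, 8.8)] turn/row 3.13
```

View pics/u_s.png

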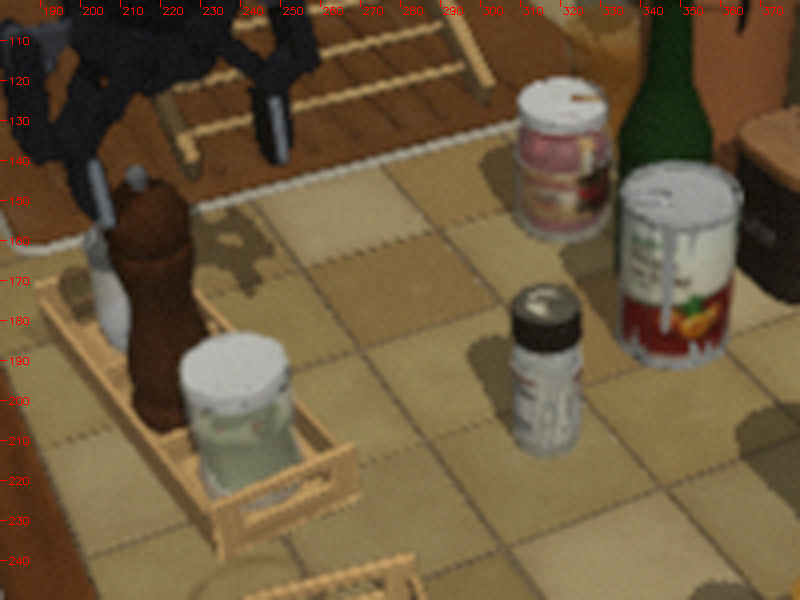

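All three stand in the carrier: mill in the middle, salt far left (scene (206,170)), squat jar right (240,210). Next is the round spice jar.

```bash
python3 -m creep '[{"xyz":[0.02,0.008,-0.002],"turn":2.2},{"xyz":[0.032,0.011,-0.002],"turn":3},{"xyz":[0.033,0.010,0],"turn":3},{"xyz":[0.033,0.008,0.004],"turn":3},{"xyz":[0.03,0.005,0.005],"turn":3},{"xyz":[0.01,0.001,0.004],"turn":1.5},{"xyz":[0,0,0],"turn":0},{"xyz":[0,0,0],"turn":0}]'
python3 plan.py 0.638 0.006 0.10 -7.8
```

```text
clock: 22.83
ee_pos: [0.6315, 0.0097, 0.1527]
ee_rot: [0.997, -0.074, 0.008, -0.004]
contact_force: [-0.5, 1.3, -0.0]
gripper_width: 1.001
t 22.83 tcp [0.6315 0.0097 0.1527] ang -8.52 F [-0.5  1.3 -0. ] w 1.001 tilt 1.03
2 rows; turn -0.7 world d [ 0.0065 -0.0037 -0.0527]
mm per row: [(3.5, 1.4, 26.4), (3.5, 1.4, 26.4)] turn/row -0.36
```

```bash
python3 -m creep '[{"xyz":[0.004,0.002,0.012],"turn":-0.5},{"xyz":[0.001,0,0.02],"turn":0},{"xyz":[0,0,0.012],"turn":0},{"xyz":[0,0,0.004],"turn":0},{"xyz":[0,0,0],"turn":0}]'
python3 plan.py 0.638 0.006 0.03 -7.8
python3 - <<'E'
from rig import bot
from h import *
S=bot.read_camera("scene")
crop(S["image"],280,110,80,110,6,"pics/v_s.png")
E
```

```text
clock: 23.25
ee_pos: [0.6306, 0.0085, 0.1007]
ee_rot: [0.998, -0.066, 0.005, -0.004]
contact_force: [-0.9, 0.3, 0.2]
gripper_width: 0.997
t 23.25 tcp [0.6306 0.0085 0.1007] ang -7.62 F [-0.9  0.3  0.2] w 0.997 tilt 0.73
2 rows; turn 0.2 world d [ 0.0074 -0.0025 -0.0707]
mm per row: [(3.8, 0.8, 35.4), (3.8, 0.8, 35.4)] turn/row 0.09
```

View pics/v_s.png

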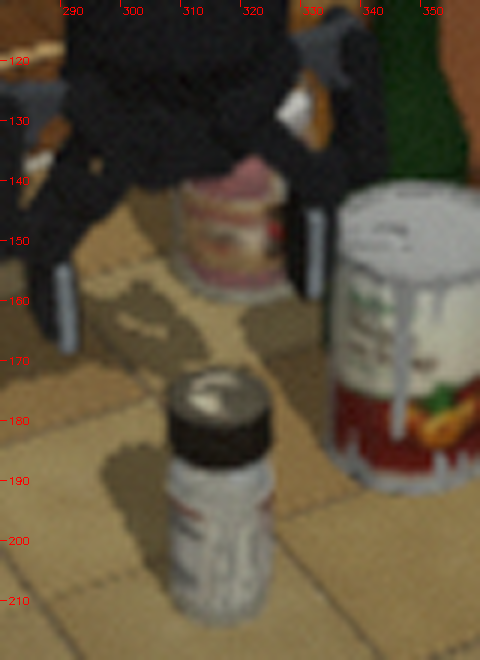

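```bash
python3 -m creep '[{"xyz":[0.006,0.002,0.008],"turn":0.2},{"xyz":[0.002,0,0.012],"turn":0},{"xyz":[0,0,0.008],"turn":0},{"xyz":[0,0,0],"turn":0}]'
python3 plan.py 0.638 0.006 0.03 -7.8
```

```text
clock: 23.63
ee_pos: [0.6402, 0.0057, 0.0734]
ee_rot: [0.998, -0.068, 0.008, -0.004]
contact_force: [0.3, -0.0, -0.3]
gripper_width: 0.998
t 23.63 tcp [0.6402 0.0057 0.0734] ang -7.78 F [ 0.3 -0.  -0.3] w 0.998 tilt 1.01
2 rows; turn 0.0 world d [-0.0022  0.0003 -0.0434]
mm per row: [(-1.1, -0.0, 21.7), (-1.1, -0.0, 21.7)] turn/row 0.01
```

```bash
python3 -m creep '[{"xyz":[-0.003,0,0.012],"turn":0},{"xyz":[-0.001,0,0.015],"turn":0},{"xyz":[0,0,0.011],"turn":0},{"xyz":[0,0,0.003],"turn":0},{"xyz":[0,0,0],"turn":0}]'
python3 plan.py 0.638 0.006 0.03 -7.8
python3 - <<'E'
from rig import bot
from h import *
S=bot.read_camera("scene")
crop(S["image"],280,110,80,110,6,"pics/w_s.png")
E
```

```text
clock: 24.05
ee_pos: [0.638, 0.0064, 0.0305]
ee_rot: [0.998, -0.068, 0.009, -0.004]
contact_force: [0.0, 0.3, 0.3]
gripper_width: 1.0
t 24.05 tcp [0.638  0.0064 0.0305] ang -7.78 F [0.  0.3 0.3] w 1.000 tilt 1.10
1 rows; turn 0.0 world d [-0.     -0.0004 -0.0005]
mm per row: [(0.0, 0.4, 0.5)] turn/row 0.02
```

View pics/w_s.png

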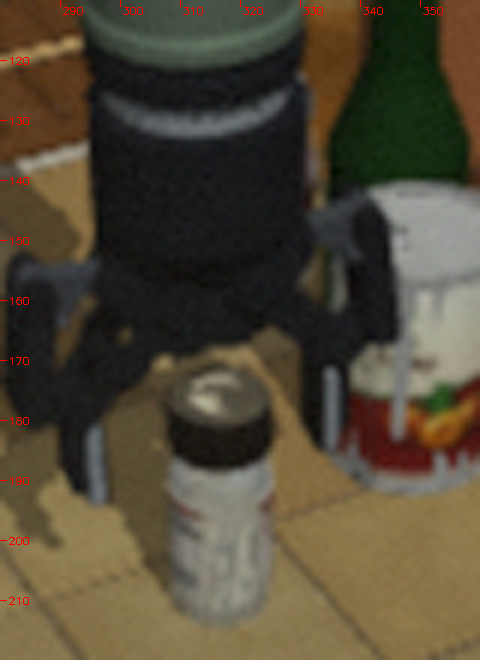

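```bash
python3 -m creep '[{"xyz":[0,0,0],"turn":0},{"xyz":[0,0,0],"turn":0},{"xyz":[0,0,0],"turn":0},{"xyz":[0,0,0],"turn":0},{"xyz":[0,0,0],"turn":0},{"xyz":[0,0,0],"turn":0}]' 1 35
python3 plan.py
python3 -m creep '[{"xyz":[0,0,-0.01],"turn":0},{"xyz":[0,0,-0.02],"turn":0},{"xyz":[0,0,-0.02],"turn":0},{"xyz":[0,0,-0.018],"turn":0},{"xyz":[0,0,0],"turn":0}]'
python3 plan.py 0.4648 -0.1175 0.10 -7.8
python3 - <<'E'
from rig import bot
from h import *
S=bot.read_camera("scene")
crop(S["image"],270,80,90,130,6,"pics/x_s.png")
E
```

```text
clock: 24.6
ee_pos: [0.6405, 0.0063, 0.0339]
ee_rot: [0.998, -0.068, 0.012, -0.004]
contact_force: [-0.5, -0.2, -1.5]
gripper_width: 0.46
t 24.60 tcp [0.6405 0.0063 0.0339] ang -7.78 F [-0.5 -0.2 -1.5] w 0.460 tilt 1.43
clock: 25.02
ee_pos: [0.6372, 0.0059, 0.105]
ee_rot: [0.998, -0.068, 0.01, -0.004]
contact_force: [1.1, 0.1, -0.5]
gripper_width: 0.463
t 25.02 tcp [0.6372 0.0059 0.105 ] ang -7.78 F [ 1.1  0.1 -0.5] w 0.463 tilt 1.18
6 rows; turn 0.0 world d [-0.1724 -0.1234 -0.005 ]
mm per row: [(-25.7, 24.3, 0.8), (-25.7, 24.3, 0.8), (-25.7, 24.3, 0.8), (-25.7, 24.3, 0.8), (-25.7, 24.3, 0.8), (-25.7, 24.3, 0.8)] turn/row 0.0
```

View pics/x_s.png

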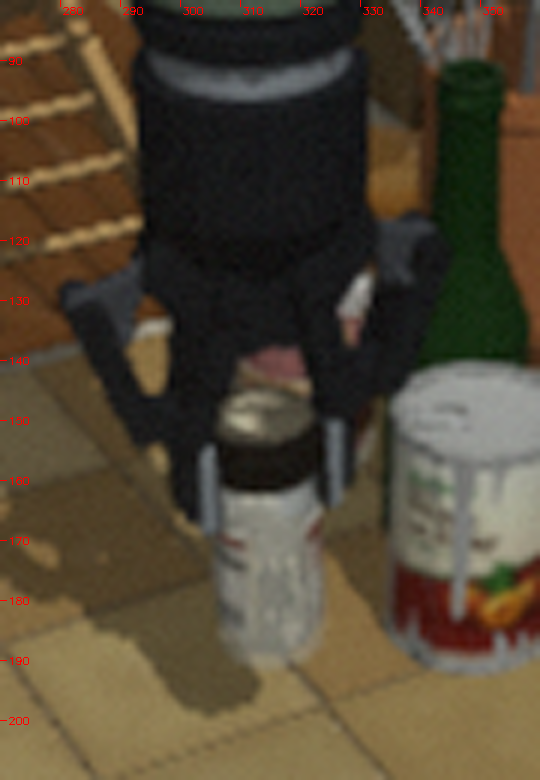

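```bash
python3 -m creep '[{"xyz":[-0.012,0.012,-0.001],"turn":0},{"xyz":[-0.023,0.021,-0.002],"turn":0},{"xyz":[-0.023,0.021,-0.002],"turn":0},{"xyz":[-0.023,0.021,-0.001],"turn":0},{"xyz":[-0.023,0.021,-0.001],"turn":0},{"xyz":[-0.018,0.017,0],"turn":0},{"xyz":[-0.008,0.008,0],"turn":0},{"xyz":[0,0,0],"turn":0}]'
python3 plan.py 0.4648 -0.1175 0.10 -7.8
```

```text
clock: 25.73
ee_pos: [0.4806, -0.0977, 0.0992]
ee_rot: [0.998, -0.066, 0.003, -0.005]
contact_force: [-0.3, -0.2, -1.1]
gripper_width: 0.463
t 25.73 tcp [ 0.4806 -0.0977  0.0992] ang -7.57 F [-0.3 -0.2 -1.1] w 0.463 tilt 0.64
1 rows; turn 0.2 world d [-0.0158 -0.0198  0.0008]
mm per row: [(-13.0, 21.8, -0.8)] turn/row 0.23
```

```bash
python3 -m creep '[{"xyz":[-0.009,0.014,-0.001],"turn":0},{"xyz":[-0.004,0.007,0],"turn":0},{"xyz":[0,0,0],"turn":0},{"xyz":[0,0,0],"turn":0}]'
python3 plan.py 0.4648 -0.1175 0.10 -7.8
python3 - <<'E'
from rig import bot
from h import *
S=bot.read_camera("scene")
crop(S["image"],210,130,120,210,3,"pics/y_s.png")
T=bot.read_camera("top")
crop(T["image"],300,220,180,100,4,"pics/y_t.png")
E
```

```text
clock: 26.07
ee_pos: [0.4672, -0.1163, 0.0988]
ee_rot: [0.998, -0.067, 0.004, -0.006]
contact_force: [-0.1, 0.2, -1.9]
gripper_width: 0.461
t 26.07 tcp [ 0.4672 -0.1163  0.0988] ang -7.65 F [-0.1  0.2 -1.9] w 0.461 tilt 0.78
1 rows; turn 0.1 world d [-0.0024 -0.0012  0.0012]
mm per row: [(-2.2, 1.5, -1.2)] turn/row 0.15
```

View pics/y_s.png

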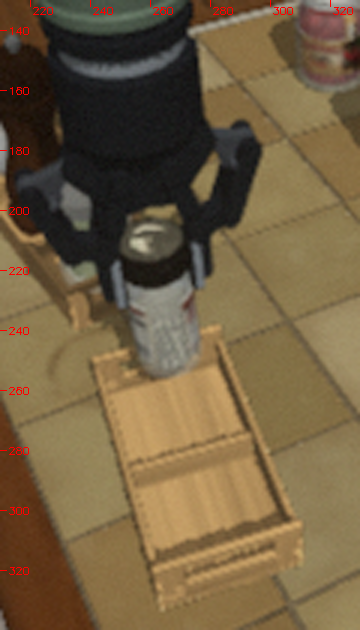

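View pics/y_t.png

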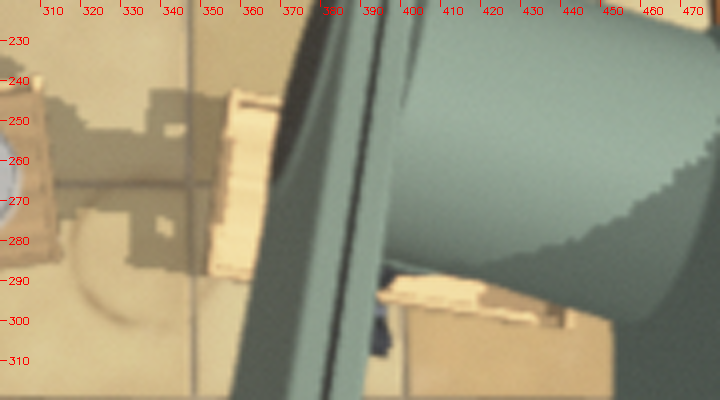

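```bash
python3 - <<'E'
from h import *
import pickle; T,S=pickle.load(open("cams.pkl","rb"))
for X in ([.4648,-.1175,.006],[.4532,-.2011,.006],[.459,-.159,.026]): print(X,proj(S,X),proj(T,X))
E
python3 -m creep '[{"xyz":[-0.002,0.001,0.008],"turn":0},{"xyz":[0,0,0.014],"turn":0},{"xyz":[0,0,0.014],"turn":0},{"xyz":[0,0,0.006],"turn":0},{"xyz":[0,0,0],"turn":0}]'
python3 plan.py 0.4648 -0.1175 0.045 -7.8
python3 - <<'E'
from rig import bot
from h import *
S=bot.read_camera("scene")
crop(S["image"],230,190,90,150,4,"pics/z_s.png")
E
```

```text
[0.4648, -0.1175, 0.006] [268.38606169 270.47224916] [374.45238449 269.04041161]
[0.4532, -0.2011, 0.006] [279.84359256 303.64750019] [416.64878262 275.18462058]
[0.459, -0.159, 0.026] [272.94905156 279.77553714] [397.11159356 271.75960201]
clock: 26.58
ee_pos: [0.4686, -0.1144, 0.0541]
ee_rot: [0.998, -0.065, 0.005, -0.006]
contact_force: [-0.2, 0.1, -1.2]
gripper_width: 0.467
t 26.58 tcp [ 0.4686 -0.1144  0.0541] ang -7.41 F [-0.2  0.1 -1.2] w 0.467 tilt 0.89
1 rows; turn 0.4 world d [-0.0038 -0.0031 -0.0091]
mm per row: [(-3.4, 3.5, 9.1)] turn/row 0.39
```

View pics/z_s.png

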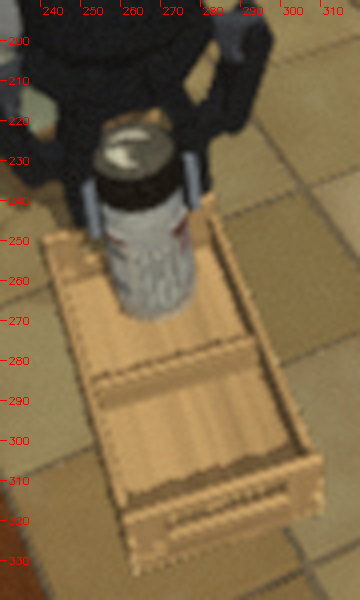

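```bash
python3 -m creep '[{"xyz":[-0.003,0.003,0.005],"turn":0},{"xyz":[-0.001,0,0.004],"turn":0},{"xyz":[0,0,0.002],"turn":0},{"xyz":[0,0,0.001],"turn":0}]'
python3 plan.py 0.4648 -0.1175 0.045 -7.8
```

```text
clock: 26.97
ee_pos: [0.4655, -0.1171, 0.0427]
ee_rot: [0.998, -0.064, 0.007, -0.006]
contact_force: [0.1, -0.4, -0.5]
gripper_width: 0.464
t 26.97 tcp [ 0.4655 -0.1171  0.0427] ang -7.38 F [ 0.1 -0.4 -0.5] w 0.464 tilt 1.00
1 rows; turn 0.4 world d [-0.0007 -0.0004  0.0023]
mm per row: [(-0.7, 0.5, -2.3)] turn/row 0.42
```

```bash
python3 -m creep '[{"xyz":[0,0,0.002],"turn":0},{"xyz":[0,0,0.0015],"turn":0}]'
python3 plan.py
```

```text
clock: 27.13
ee_pos: [0.466, -0.1173, 0.0394]
ee_rot: [0.998, -0.064, 0.007, -0.005]
contact_force: [0.7, 0.0, -1.2]
gripper_width: 0.461
t 27.13 tcp [ 0.466  -0.1173  0.0394] ang -7.40 F [ 0.7  0.  -1.2] w 0.461 tilt 1.06
```

```bash
python3 -m creep '[{"xyz":[0,0,0.0015],"turn":0},{"xyz":[0,0,0.0015],"turn":0}]'
python3 plan.py
```

```text
clock: 27.3
ee_pos: [0.4672, -0.1176, 0.0383]
ee_rot: [0.998, -0.065, 0.009, -0.005]
contact_force: [-3.4, 0.3, 17.5]
gripper_width: 0.463
t 27.30 tcp [ 0.4672 -0.1176  0.0383] ang -7.41 F [-3.4  0.3 17.5] w 0.463 tilt 1.16
```

Contact. Release, retreat and look.

```bash
python3 -m creep '[{"xyz":[0,0,-0.0005],"turn":0},{"xyz":[0,0,0],"turn":0},{"xyz":[0,0,0],"turn":0},{"xyz":[0,0,0],"turn":0},{"xyz":[0,0,0],"turn":0}]' -1
python3 plan.py
python3 -m creep '[{"xyz":[0,0,-0.01],"turn":0},{"xyz":[0,0,-0.025],"turn":0},{"xyz":[0,0,-0.03],"turn":0},{"xyz":[0,0,-0.03],"turn":0},{"xyz":[0,0,-0.01],"turn":0}]'
python3 plan.py
python3 - <<'E'
from rig import bot
from h import *
S=bot.read_camera("scene")
crop(S["image"],200,130,200,190,4,"pics/aa_s.png")
crop(S["image"],355,235,60,65,10,"pics/ab_s.png")
E
```

```text
clock: 27.72
ee_pos: [0.4686, -0.118, 0.04]
ee_rot: [0.998, -0.065, 0.011, -0.005]
contact_force: [-0.5, 0.2, 0.3]
gripper_width: 0.997
t 27.72 tcp [ 0.4686 -0.118   0.04  ] ang -7.41 F [-0.5  0.2  0.3] w 0.997 tilt 1.33
clock: 28.13
ee_pos: [0.4631, -0.1179, 0.1447]
ee_rot: [0.998, -0.065, 0.005, -0.006]
contact_force: [0.7, 0.1, 0.0]
gripper_width: 1.001
t 28.13 tcp [ 0.4631 -0.1179  0.1447] ang -7.41 F [0.7 0.1 0. ] w 1.001 tilt 0.87
```

View pics/aa_s.png

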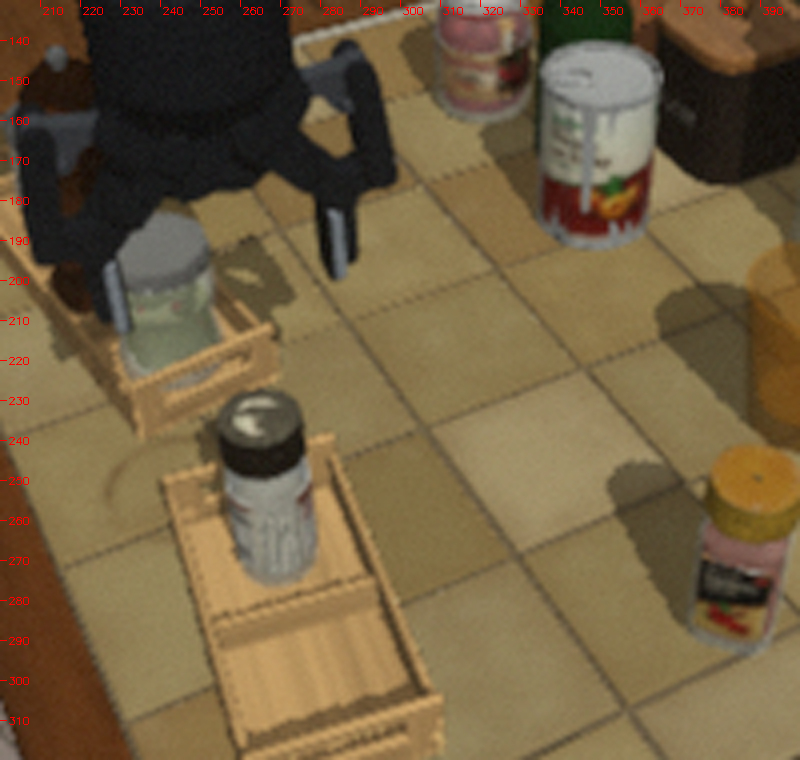

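View pics/ab_s.png

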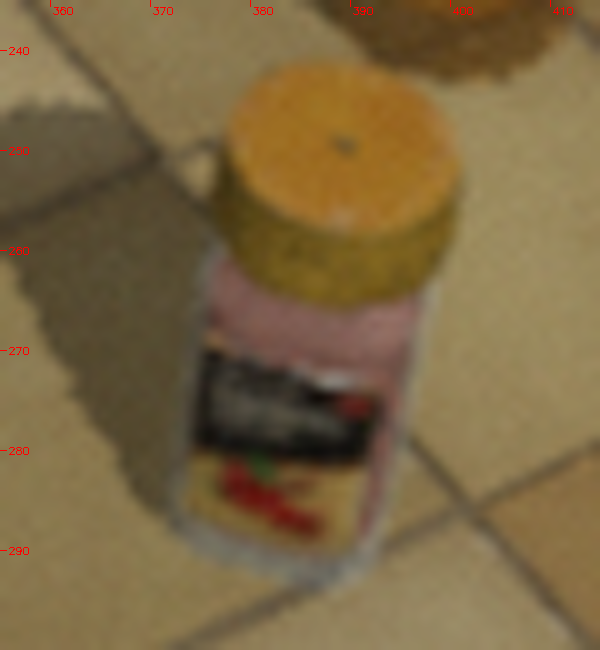

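The round jar stands in the two-carrier. The square jar's faces lie near 41°/-49° in the world: in both views it is seen almost face-on and its outline is no wider than the cap. I'll take it with tool x at -49°.

```bash
python3 plan.py 0.649 -0.2545 0.13 -49 8
```

```text
t 28.18 tcp [ 0.4636 -0.1181  0.1452] ang -7.41 F [ 0.8 -0.   0.8] w 0.999 tilt 0.92
8 rows; turn 41.6 world d [ 0.1854 -0.1364 -0.0152]
mm per row: [(25.2, 13.9, 1.9), (26.3, 11.6, 1.9), (27.3, 9.1, 1.9), (28.0, 6.6, 1.9), (28.5, 4.1, 1.9), (28.7, 1.5, 1.9), (28.8, -1.1, 1.9), (28.5, -3.7, 1.9)] turn/row 5.2
```

```bash
python3 -m creep '[{"xyz":[0.02,0.012,0],"turn":5.2},{"xyz":[0.026,0.0115,0],"turn":5.2},{"xyz":[0.027,0.009,0],"turn":5.2},{"xyz":[0.028,0.0065,0],"turn":5.2},{"xyz":[0.0285,0.004,0],"turn":5.2},{"xyz":[0.024,0.0015,0],"turn":5.2},{"xyz":[0.012,-0.001,0],"turn":5},{"xyz":[0,0,0],"turn":3}]'
python3 plan.py 0.649 -0.2545 0.10 -49
```

```text
clock: 28.85
ee_pos: [0.6048, -0.2258, 0.1386]
ee_rot: [0.912, -0.41, -0.0, -0.007]
contact_force: [-0.5, 1.0, 0.8]
gripper_width: 1.0
t 28.85 tcp [ 0.6048 -0.2258  0.1386] ang -48.43 F [-0.5  1.   0.8] w 1.000 tilt 0.85
2 rows; turn 0.6 world d [ 0.0442 -0.0287 -0.0386]
mm per row: [(25.4, -7.0, 19.3), (25.4, -7.1, 19.3)] turn/row 0.29
```

```bash
python3 -m creep '[{"xyz":[0.02,-0.008,0],"turn":0},{"xyz":[0.018,-0.005,0],"turn":0},{"xyz":[0.006,-0.002,0],"turn":0},{"xyz":[0,0,0],"turn":0},{"xyz":[0,0,0],"turn":0}]'
python3 plan.py 0.649 -0.2545 0.10 -49
```

```text
clock: 29.27
ee_pos: [0.6439, -0.2491, 0.1298]
ee_rot: [0.911, -0.412, -0.007, -0.007]
contact_force: [0.2, 0.4, -0.4]
gripper_width: 0.997
t 29.27 tcp [ 0.6439 -0.2491  0.1298] ang -48.62 F [ 0.2  0.4 -0.4] w 0.997 tilt 1.14
1 rows; turn 0.4 world d [ 0.0051 -0.0054 -0.0298]
mm per row: [(7.5, -0.3, 29.8)] turn/row 0.38
```

```bash
python3 -m creep '[{"xyz":[0.004,0,0.01],"turn":0.4},{"xyz":[0.001,0,0.015],"turn":0},{"xyz":[0,0,0.008],"turn":0},{"xyz":[0,0,0],"turn":0}]'
python3 plan.py 0.649 -0.2545 0.03 -49
python3 - <<'E'
from rig import bot
from h import *
S=bot.read_camera("scene")
crop(S["image"],340,160,90,140,5,"pics/ac_s.png")
T=bot.read_camera("top")
crop(T["image"],400,130,100,80,7,"pics/ac_t.png")
E
```

```text
clock: 29.6
ee_pos: [0.6444, -0.2506, 0.0939]
ee_rot: [0.91, -0.415, -0.008, -0.007]
contact_force: [0.3, -0.1, -0.5]
gripper_width: 1.003
t 29.60 tcp [ 0.6444 -0.2506  0.0939] ang -49.05 F [ 0.3 -0.1 -0.5] w 1.003 tilt 1.27
2 rows; turn -0.0 world d [ 0.0046 -0.0039 -0.0639]
mm per row: [(3.0, -0.5, 32.0), (3.0, -0.5, 32.0)] turn/row -0.02
```

View pics/ac_s.png

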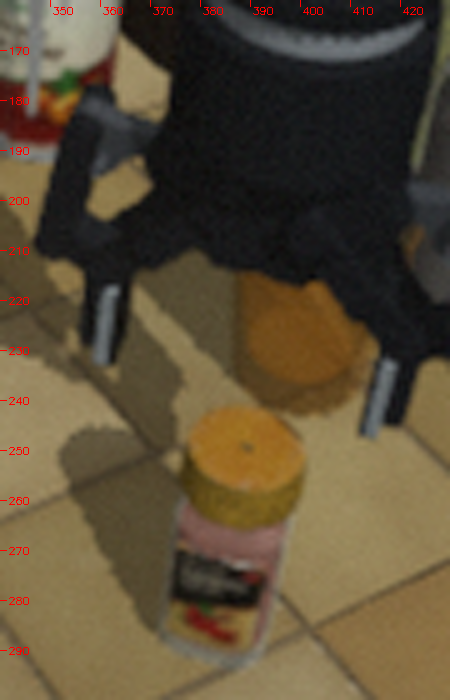

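View pics/ac_t.png

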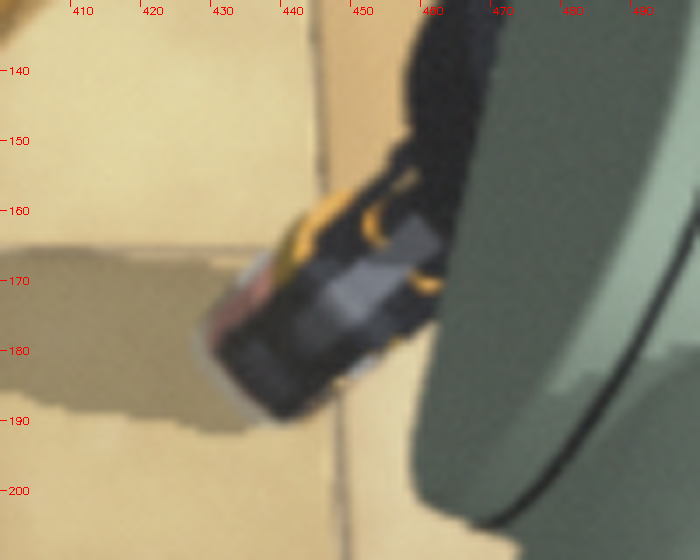

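```bash
python3 -m creep '[{"xyz":[0.005,-0.001,0.008],"turn":0},{"xyz":[0.002,0,0.012],"turn":0},{"xyz":[0,0,0.012],"turn":0},{"xyz":[0,0,0.006],"turn":0},{"xyz":[0,0,0],"turn":0}]'
python3 plan.py 0.649 -0.2545 0.03 -49
python3 - <<'E'
from rig import bot
from h import *
S=bot.read_camera("scene")
crop(S["image"],340,160,90,140,5,"pics/ad_s.png")
E
```

```text
clock: 30.12
ee_pos: [0.6526, -0.2561, 0.057]
ee_rot: [0.91, -0.415, -0.004, -0.007]
contact_force: [-0.0, 0.6, 0.0]
gripper_width: 1.001
t 30.12 tcp [ 0.6526 -0.2561  0.057 ] ang -49.04 F [-0.   0.6  0. ] w 1.001 tilt 0.96
1 rows; turn -0.0 world d [-0.0036  0.0016 -0.027 ]
mm per row: [(-3.6, 1.7, 27.0)] turn/row -0.04
```

View pics/ad_s.png

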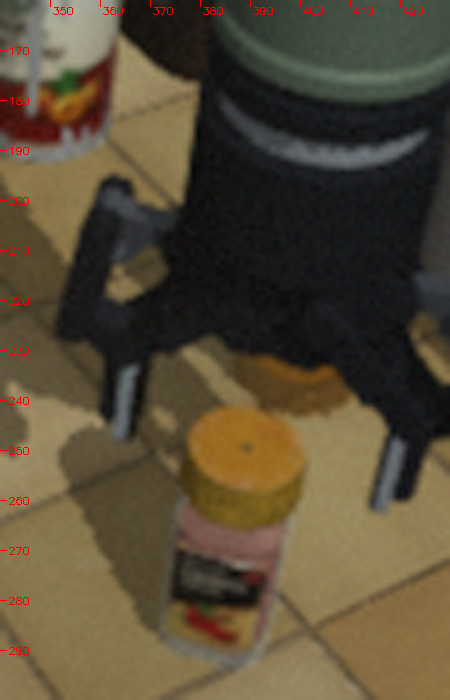

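```bash
python3 -m creep '[{"xyz":[-0.003,0.001,0.008],"turn":0},{"xyz":[0,0,0.010],"turn":0},{"xyz":[0,0,0.006],"turn":0},{"xyz":[0,0,0],"turn":0}]'
python3 plan.py 0.649 -0.2545 0.03 -49
python3 - <<'E'
from rig import bot
from h import *
S=bot.read_camera("scene")
crop(S["image"],340,160,90,140,5,"pics/ae_s.png")
E
```

```text
clock: 30.5
ee_pos: [0.6505, -0.2543, 0.0324]
ee_rot: [0.91, -0.415, -0.003, -0.007]
contact_force: [-0.7, -0.2, -0.4]
gripper_width: 0.997
t 30.50 tcp [ 0.6505 -0.2543  0.0324] ang -49.03 F [-0.7 -0.2 -0.4] w 0.997 tilt 0.90
1 rows; turn -0.0 world d [-0.0015 -0.0002 -0.0024]
mm per row: [(-0.9, 1.3, 2.4)] turn/row -0.03
```

View pics/ae_s.png

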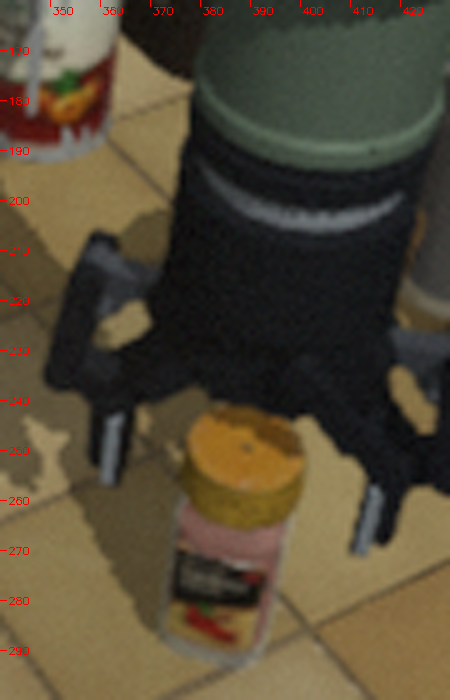

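```bash
python3 -m creep '[{"xyz":[-0.001,0.001,0.005],"turn":0},{"xyz":[0,0,0.004],"turn":0},{"xyz":[0,0,0],"turn":0}]'
python3 -m creep '[{"xyz":[0,0,0],"turn":0},{"xyz":[0,0,0],"turn":0},{"xyz":[0,0,0],"turn":0},{"xyz":[0,0,0],"turn":0},{"xyz":[0,0,0],"turn":0},{"xyz":[0,0,0],"turn":0}]' 1 35
python3 plan.py
python3 - <<'E'
from rig import bot
from h import *
S=bot.read_camera("scene")
crop(S["image"],340,160,90,140,5,"pics/af_s.png")
E
```

```text
clock: 30.8
ee_pos: [0.6498, -0.2544, 0.0237]
ee_rot: [0.91, -0.415, -0.002, -0.007]
contact_force: [-0.3, -0.9, 0.2]
gripper_width: 0.999
clock: 31.3
ee_pos: [0.6506, -0.2548, 0.0247]
ee_rot: [0.91, -0.415, -0.0, -0.007]
contact_force: [-0.2, -0.2, -1.0]
gripper_width: 0.485
t 31.30 tcp [ 0.6506 -0.2548  0.0247] ang -49.03 F [-0.2 -0.2 -1. ] w 0.485 tilt 0.84
```

View pics/af_s.png

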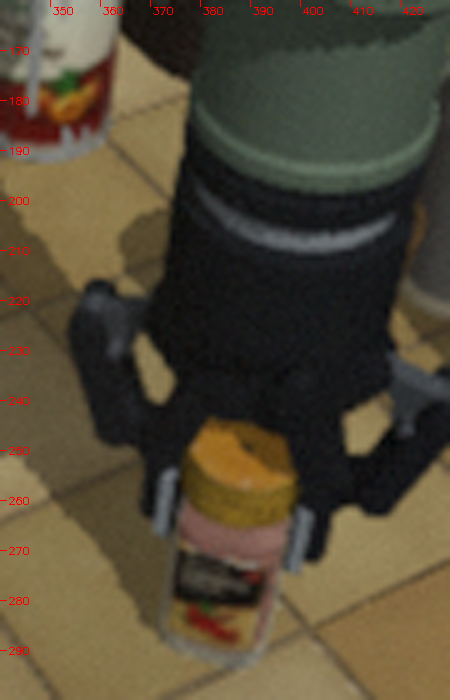

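```bash
python3 -m creep '[{"xyz":[0,0,-0.01],"turn":0},{"xyz":[0,0,-0.02],"turn":0},{"xyz":[0,0,-0.022],"turn":0},{"xyz":[0,0,-0.018],"turn":0},{"xyz":[0,0,0],"turn":0}]'
python3 plan.py 0.4532 -0.2015 0.10 -7.8 10
python3 - <<'E'
from rig import bot
from h import *
S=bot.read_camera("scene")
crop(S["image"],340,140,90,150,5,"pics/ag_s.png")
E
```

```text
clock: 31.77
ee_pos: [0.6488, -0.2552, 0.0971]
ee_rot: [0.91, -0.415, -0.003, -0.007]
contact_force: [0.4, 0.4, -0.3]
gripper_width: 0.491
t 31.77 tcp [ 0.6488 -0.2552  0.0971] ang -49.03 F [ 0.4  0.4 -0.3] w 0.491 tilt 0.91
10 rows; turn -41.2 world d [-0.1956  0.0537  0.0029]
mm per row: [(-16.9, 11.3, -0.3), (-17.6, 10.0, -0.3), (-18.3, 8.7, -0.3), (-18.9, 7.4, -0.3), (-19.4, 6.0, -0.3), (-19.8, 4.6, -0.3), (-20.0, 3.2, -0.3), (-20.2, 1.7, -0.3), (-20.3, 0.2, -0.3), (-20.2, -1.2, -0.3)] turn/row -4.12
```

View pics/ag_s.png

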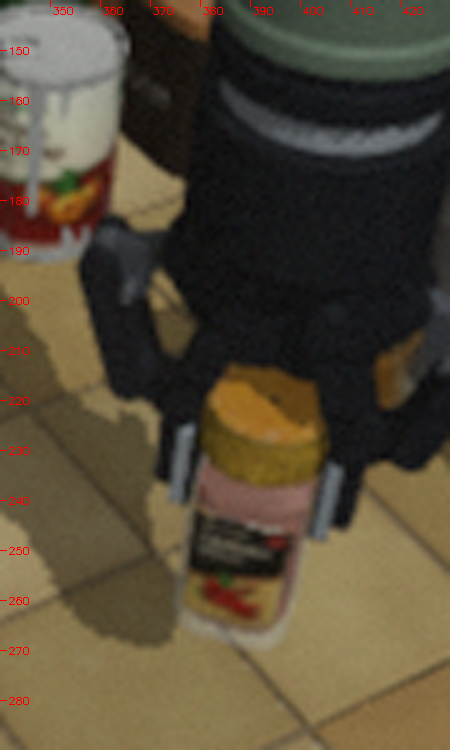

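```bash
python3 -m creep '[{"xyz":[-0.009,0.006,-0.001],"turn":-3},{"xyz":[-0.017,0.010,-0.001],"turn":-4.2},{"xyz":[-0.018,0.009,-0.001],"turn":-4.2},{"xyz":[-0.019,0.0075,-0.001],"turn":-4.2},{"xyz":[-0.0195,0.006,-0.001],"turn":-4.2},{"xyz":[-0.02,0.005,-0.001],"turn":-4.2},{"xyz":[-0.02,0.003,-0.001],"turn":-4.2},{"xyz":[-0.02,0.002,-0.001],"turn":-4.2}]'
python3 plan.py 0.4532 -0.2015 0.10 -7.8
```

```text
clock: 32.48
ee_pos: [0.4931, -0.2119, 0.0953]
ee_rot: [0.991, -0.131, -0.007, -0.01]
contact_force: [0.5, 0.1, -0.3]
gripper_width: 0.49
t 32.48 tcp [ 0.4931 -0.2119  0.0953] ang -15.05 F [ 0.5  0.1 -0.3] w 0.490 tilt 1.39
2 rows; turn -7.3 world d [-0.0399  0.0104  0.0047]
mm per row: [(-20.6, 0.2, -2.3), (-20.6, -1.1, -2.3)] turn/row -3.63
```

```bash
python3 -m creep '[{"xyz":[-0.014,0,-0.002],"turn":-3},{"xyz":[-0.008,-0.001,-0.001],"turn":-2},{"xyz":[-0.002,0,0],"turn":-0.5},{"xyz":[0,0,0],"turn":0},{"xyz":[0,0,0],"turn":0}]'
python3 plan.py 0.4532 -0.2015 0.10 -7.8
```

```text
clock: 32.9
ee_pos: [0.4608, -0.2019, 0.0947]
ee_rot: [0.997, -0.081, -0.012, -0.012]
contact_force: [0.6, -0.3, -0.8]
gripper_width: 0.49
t 32.90 tcp [ 0.4608 -0.2019  0.0947] ang -9.25 F [ 0.6 -0.3 -0.8] w 0.490 tilt 2.01
1 rows; turn -1.4 world d [-0.0076  0.0004  0.0053]
mm per row: [(-7.5, 0.9, -5.3)] turn/row -1.45
```

```bash
python3 -m creep '[{"xyz":[-0.006,0.0005,-0.003],"turn":-1.2},{"xyz":[-0.001,0,0],"turn":0},{"xyz":[0,0,0],"turn":0}]'
python3 plan.py 0.4532 -0.2015 0.10 -7.8
python3 - <<'E'
from rig import bot
from h import *
g=R.from_quat([.91,-.415,0,-.007]); n=R.from_quat(bot.sense()["ee_rot"])
z=(n*g.inv()).apply([0,0,1]); print('jar axis',z.round(4),np.degrees(np.arccos(z[2])))
S=bot.read_camera("scene")
crop(S["image"],220,170,110,160,5,"pics/ah_s.png")
E
```

```text
clock: 33.15
ee_pos: [0.4546, -0.2017, 0.0972]
ee_rot: [0.997, -0.07, -0.012, -0.013]
contact_force: [-0.5, -0.0, -1.1]
gripper_width: 0.493
t 33.15 tcp [ 0.4546 -0.2017  0.0972] ang -7.97 F [-0.5 -0.  -1.1] w 0.493 tilt 2.03
1 rows; turn -0.2 world d [-0.0014  0.0002  0.0028]
mm per row: [(-1.4, 0.0, -2.8)] turn/row -0.17
jar axis [ 0.0191 -0.0133  0.9997] 1.3367829772515065
```

View pics/ah_s.png

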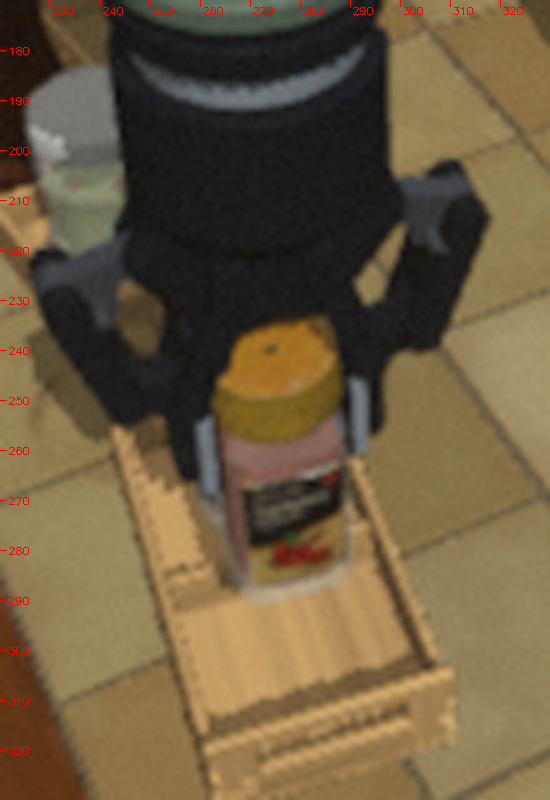

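```bash
python3 -m creep '[{"xyz":[-0.001,0,0.008],"turn":0},{"xyz":[0,0,0.014],"turn":0},{"xyz":[0,0,0.014],"turn":0},{"xyz":[0,0,0.008],"turn":0},{"xyz":[0,0,0],"turn":0}]'
python3 plan.py 0.4532 -0.2015 0.032 -7.8
```

```text
clock: 33.62
ee_pos: [0.4543, -0.2011, 0.0508]
ee_rot: [0.997, -0.07, -0.011, -0.012]
contact_force: [-0.4, -0.6, -0.8]
gripper_width: 0.486
t 33.62 tcp [ 0.4543 -0.2011  0.0508] ang -8.00 F [-0.4 -0.6 -0.8] w 0.486 tilt 1.85
1 rows; turn -0.2 world d [-0.0011 -0.0004 -0.0188]
mm per row: [(-1.0, 0.6, 18.8)] turn/row -0.2
```

```bash
python3 -m creep '[{"xyz":[-0.001,0.0005,0.007],"turn":0},{"xyz":[0,0,0.005],"turn":0},{"xyz":[0,0,0.003],"turn":0},{"xyz":[0,0,0.001],"turn":0}]'
python3 plan.py 0.4532 -0.2015 0.032 -7.8
```

```text
clock: 33.95
ee_pos: [0.4534, -0.2013, 0.0335]
ee_rot: [0.997, -0.07, -0.011, -0.012]
contact_force: [-0.4, -0.4, -0.5]
gripper_width: 0.492
t 33.95 tcp [ 0.4534 -0.2013  0.0335] ang -8.00 F [-0.4 -0.4 -0.5] w 0.492 tilt 1.81
1 rows; turn -0.2 world d [-0.0002 -0.0002 -0.0015]
mm per row: [(-0.2, 0.2, 1.5)] turn/row -0.2
```

```bash
python3 -m creep '[{"xyz":[0,0,0.0015],"turn":0},{"xyz":[0,0,0.0015],"turn":0}]'
python3 plan.py
```

```text
clock: 34.12
ee_pos: [0.4538, -0.2014, 0.0306]
ee_rot: [0.997, -0.07, -0.01, -0.012]
contact_force: [-1.0, -0.1, -1.5]
gripper_width: 0.489
t 34.12 tcp [ 0.4538 -0.2014  0.0306] ang -8.00 F [-1.  -0.1 -1.5] w 0.489 tilt 1.76
```

```bash
python3 -m creep '[{"xyz":[0,0,0.0015],"turn":0},{"xyz":[0,0,0.001],"turn":0}]'
python3 plan.py
```

```text
clock: 34.28
ee_pos: [0.4539, -0.2014, 0.0304]
ee_rot: [0.997, -0.07, -0.01, -0.012]
contact_force: [-1.7, 0.6, 5.5]
gripper_width: 0.493
t 34.28 tcp [ 0.4539 -0.2014  0.0304] ang -8.00 F [-1.7  0.6  5.5] w 0.493 tilt 1.73
```

Contact. Release, retreat up and back out of view.

```bash
python3 -m creep '[{"xyz":[0,0,0],"turn":0},{"xyz":[0,0,0],"turn":0},{"xyz":[0,0,0],"turn":0},{"xyz":[0,0,0],"turn":0},{"xyz":[0,0,0],"turn":0}]' -1
python3 plan.py
python3 -m creep '[{"xyz":[0,0,-0.01],"turn":0},{"xyz":[0,0,-0.025],"turn":0},{"xyz":[0,0,-0.03],"turn":0},{"xyz":[0,0,-0.035],"turn":0},{"xyz":[0,0,-0.035],"turn":0},{"xyz":[0,0,-0.02],"turn":0},{"xyz":[0,0,0],"turn":0}]'
python3 plan.py 0.3 -0.42 0.2 -
```

```text
clock: 34.7
ee_pos: [0.4553, -0.2021, 0.0319]
ee_rot: [0.997, -0.07, -0.008, -0.011]
contact_force: [0.8, -0.5, 0.1]
gripper_width: 0.995
t 34.70 tcp [ 0.4553 -0.2021  0.0319] ang -8.00 F [ 0.8 -0.5  0.1] w 0.995 tilt 1.52
clock: 35.28
ee_pos: [0.4563, -0.2052, 0.1956]
ee_rot: [0.997, -0.07, -0.01, -0.012]
contact_force: [0.0, -1.3, -0.2]
gripper_width: 1.0
t 35.28 tcp [ 0.4563 -0.2052  0.1956] ang -8.00 F [ 0.  -1.3 -0.2] w 1.000 tilt 1.76
7 rows; turn -0.0 world d [-0.1563 -0.2148  0.0044]
mm per row: [(-17.8, 33.5, -0.6), (-17.8, 33.5, -0.6), (-17.8, 33.5, -0.6), (-17.8, 33.5, -0.6), (-17.8, 33.5, -0.6), (-17.8, 33.5, -0.6), (-17.8, 33.5, -0.6)] turn/row -0.0
```

```bash
python3 -m creep '[{"xyz":[-0.012,0.024,-0.001],"turn":0},{"xyz":[-0.018,0.033,-0.002],"turn":0},{"xyz":[-0.018,0.033,-0.002],"turn":0},{"xyz":[-0.018,0.033,-0.002],"turn":0},{"xyz":[-0.018,0.033,-0.002],"turn":0},{"xyz":[-0.018,0.033,-0.001],"turn":0},{"xyz":[-0.01,0.02,0],"turn":0},{"xyz":[0,0,0],"turn":0}]'
python3 plan.py
python3 - <<'E'
from rig import bot
from h import *
T=bot.read_camera("top");S=bot.read_camera("scene")
cv2.imwrite("pics/end_t.png",T["image"]);cv2.imwrite("pics/end_s.png",S["image"])
crop(T["image"],160,220,320,100,2,"pics/end_tc.png")
crop(S["image"],170,130,180,210,3,"pics/end_sc.png")
E
```

```text
clock: 35.95
ee_pos: [0.3115, -0.4026, 0.2037]
ee_rot: [0.998, -0.066, -0.009, -0.012]
contact_force: [0.6, -0.1, 0.0]
gripper_width: 1.002
t 35.95 tcp [ 0.3115 -0.4026  0.2037] ang -7.58 F [ 0.6 -0.1  0. ] w 1.002 tilt 1.65
```

View pics/end_t.png

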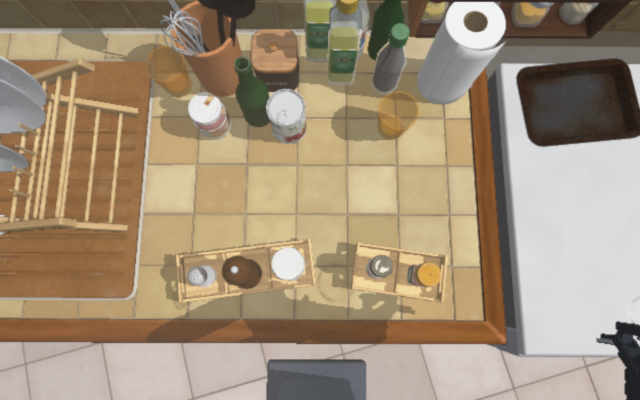

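View pics/end_sc.png

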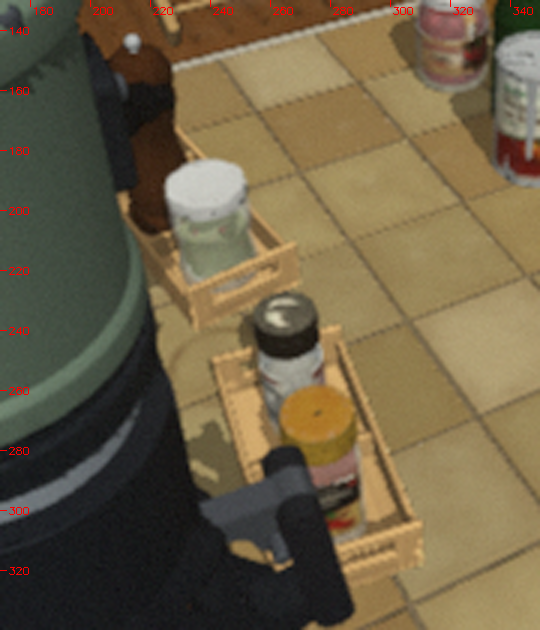

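Run:
```python
from h import *
t=cv2.imread("pics/end_t.png")
crop(t,165,230,160,80,5,"pics/end_t3.png"); crop(t,340,230,120,80,6,"pics/end_t2.png")
import pickle; T,S=pickle.load(open("cams.pkl","rb"))
for n,X,h in [('mill',[.4615,.135],.17),('salt',[.450,.2205],.085),('squat',[.4735,.051],.085),('round',[.466,-.1175],.102),('sq',[.4538,-.2014],.103)]:
    print(n,'base',proj(T,[*X,.006]).round(1),'top',proj(T,[*X,h+.006]).round(1))
a,b=cv2.imread("pics/top0.png"),t
d=cv2.absdiff(a[85:140,150:430],b[85:140,150:430]).max(2); print('bystander diff: mean',d.mean(),'px>40:',(d>40).sum())
```

```text
mill base [247.5 270. ] top [231.5 266. ]
salt base [204.2 275.7] top [192.6 274.4]
squat base [289.9 264.2] top [287.1 261.8]
round base [374.4 268.4] top [381.6 266. ]
sq base [416.8 274.9] top [429.4 273.3]
bystander diff: mean 3.272987012987013 px>40: 0
```

View pics/end_t3.png

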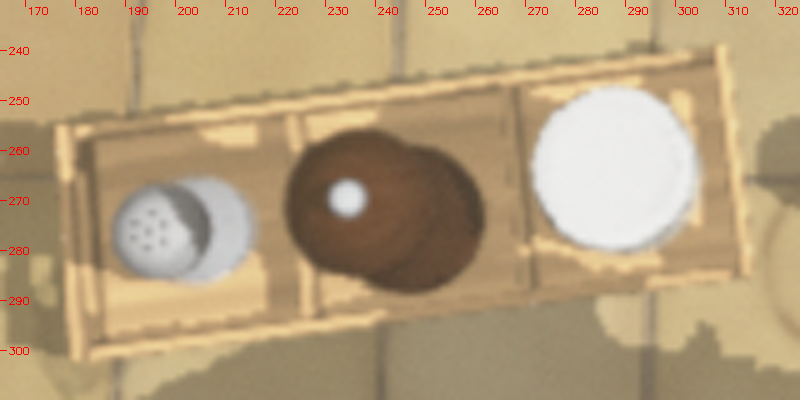

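View pics/end_t2.png

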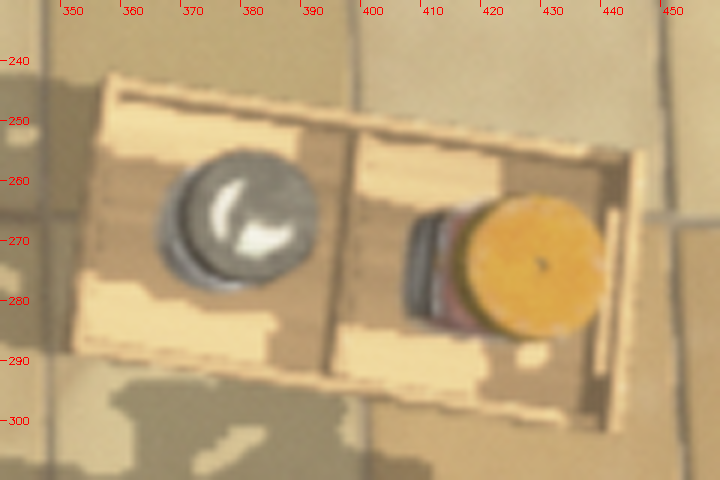

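The top view shows all five upright and centred in their compartments: knob (233,269), salt (195,275), squat lid (287,263), round cap (380,266), square cap (428,274). All are within about 2 px of where an upright item would appear. The bystander region is unchanged. Handing in.

```bash
python3 -m creep '[{"xyz":[0,0,0],"turn":0},{"xyz":[0,0,0],"turn":0}]'; python3 -c "
from rig import bot
print(bot.sign_off())"
```

```text
clock: 36.22
ee_pos: [0.314, -0.3978, 0.2031]
ee_rot: [0.998, -0.065, -0.008, -0.014]
contact_force: [0.3, 0.6, 0.4]
gripper_width: 1.002
the job is handed in; nothing more can be done
None
```

Both carriers are made up, and I handed the job in at about 36 s of robot time. No verdict was reported.

- **Order and places:** I placed the pepper mill first, in the middle of the three-compartment carrier. The salt shaker went in its left compartment and the squat jar in its right. Then the round and the square spice jars went into the two-compartment carrier, one in each compartment.
- **Carriers:** Both are listed as fixed, so I filled them where they stood and did not move them.
- **Last checks:** In the final top view all five stand upright, each within about 2 pixels of where an upright item would appear. The view of the jam jar, the glass and the can matches the first picture, and the gripper was well clear with no contact force.
- **What disagreed:** The fingertips sat about 20–30 mm higher than the tool position suggested, so my first grip on the mill was too high. I opened, went lower and gripped it again; it stayed standing. The tool also drifted up to about 2° off vertical, but everything settled upright on release.

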